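# Knock the eyelet die out of its die plate

### The arm

A 7-joint arm with a two-finger parallel gripper is mounted at the origin on the work surface. World frame = base frame: x ahead of the robot, y to its left, z up, the work surface at z = 0. Lengths are in mm, angles in rad, forces in N, time in s.
With the tool pointing down it reaches from about 400 to 850 mm from the base axis. Payload 4.4 kg.
Tool frame: the origin (TCP) lies midway between the tips of the shut fingers; the grasp point (between the pads) lies 19 mm behind it; x points along the fingers, y is the direction in which the jaws open and shut, and the axes are right-handed (so a half turn about x gives the same grasp; the last joint's range is limited). The gripper opens to 94 mm and grips with 3 to 60 N. Pads are 16 mm wide; open, the fingers measure 119 mm over their backs; the gripper's body (75 mm by 177 mm) begins 78 mm behind the grasp point.
Start: joints at [-1.264, 0.628, 0.038, 1.517, -0.027, 0.996, -0.02], TCP at [236.723, 605.376, 205.478] pointing down, gripper open.
Joint ranges: [-3.06, 3.06], [-0.37, 2.12], [-1.25, 1.32], [0.18, 2.47], [-1.1, 4.24], [0.23, 1.98], [-2.94, 2.94]. Speed limits (rad/s): [2.57, 2.57, 3.14, 3.14, 3.14, 3.14, 3.14].

### API

Orientations are given as a unit quaternion [x, y, z, w].
In Python, from cell import sensors, imaging, workorder gives the robot as it stands.
- The arm moves only by the shell command python3 -m handwheel 'ROWS' [FORCE]. ROWS is JSON, one flat list of numbers, 5 for each row, row after row: the closure, from 0 (fully open) to 1 (shut), then the shift along the tool's x, y, z in cm, then the turn about the tool's x in rad. A call has exactly 10 rows; each row is the pose to reach, as a shift and turn from the pose commanded when the call began, along the tool's axes at that moment; what a row does not reach only later rows make up. A row lasts 1/12 s, in which the tool goes at most 41.7 mm and 7.16 degrees, less where a joint would pass 70% of its speed; a pose out of reach is approached as far as the arm can. A call with a gripper value outside its range is refused whole. The fingers move at their own pace and stop on an object; FORCE is the grip in N (left out, the last holds). Time passes only in rows, so rows that repeat a pose let the fingers close, or fill a call up. It gives the time, the measured TCP pose, the force and the opening at its end, in the units of the state.
- sensors.get_state(): the state, without advancing time (a new reading comes with each control period).
- imaging.camera(name): name is "side" or "top" or "wrist"; returns a dict with "img" (480x640x3 uint8, blue, green, red), "vertical_fov" (degrees; the focal length in pixels is half the picture's height over the tangent of half this angle, whatever the lens; pixels are square), "cx", "cy" (the principal point, pixels), "R" (3x3) and "t" (3): a world point X has camera coordinates R X + t. Camera axes: x right, y down, z forward; pixel columns grow to the right and rows downward; lengths in mm; the calibration is good to about 2 mm. A picture is of the moment at which its call begins. There is no depth.
- workorder.finish_job(): hands the job in, once; it reports no verdict.
The state is a dict: "time": time; "joint_positions": joint angles; "joint_vel": joint speeds; "tau": joint torques, N m; "position": TCP position; "eef_rot": TCP orientation; "wrist_force": force on the tool from outside, world axes, zero at the start; "ft_torque": the same for the moment, N m; "opening": finger opening in mm.
Only numpy, scipy, OpenCV 4.12 (cv2) and the standard library are available. Lean on these libraries where they do the work, as an engineer would, in place of code of your own. Each camera call takes 0.05 s, during which the arm holds its last target.

### The job

Poke the dished die up out of the die plate from below with the C-shaped knock-out tool: its pin goes up through the access hole under the die, which is off-centre and has to be felt for gently (never press tool or gripper against the plate with more than 40 N). Then stand the tool upright on the table again, clear of the plate, and set the die, dish up, fully down in the empty place of the wooden rack. Leave the flat die in its recess and everything else where it is.

Things in the scene. Friction and masses are not known exactly. Their poses are not given: they have to be found in the camera images.
- dished_die_center (a point): Half-way up the dished die: plain steel disc, 30 mm across, 16 mm high, about 85 g, with a conical dish 22 mm across in its top (z axis up out of the dish). Starts in one of the plate's two recesses, top flush, gripped by two spring plungers in the wall: a push of up to about 15 N moves it and it stays where the push ends (from 10 mm up they snap under it).
- flat_die_center (a point): Half-way up the flat die: same steel and size, top face flat all over. It sits in the other recess and must stay there.
- plate: Die plate: aluminium bridge fixed to the table; origin on the table under its middle, z up. 50 mm along x, 144 mm along y, top 66 mm up. Below it the way is open along x, 45 mm high, between two cheeks with inner faces at y = -72 and +72 mm. (Cheeks with their 6 mm feet reach to y = +-110 mm, x = +-30 mm.) The most that tool or gripper may press on plate or strips is 40 N.
- recess_left (a point): Centre of the mouth of the recess at the plate's y = +37 mm, x = 0, 66 mm above the table: round, 32 mm across, 16 mm deep. Its floor is a 5 mm steel strip screwed below the plate (underside 45 mm, top 50 mm above the table) with one round access hole of 11 mm, chamfered, hidden from above.
- recess_right (a point): The same at the plate's y = -37 mm. In both, the access hole is NOT central: it lies 3 to 5 mm off the recess's centre along the plate's length, towards the plate's +y or its -y (either, unknown and different from start to start), and within 0.5 mm of centre in x. It must be found by feel.
- tool_grip (a point): Centre of the grip of the knock-out tool: a dark steel C, 0.18 to 0.33 kg, standing on its foot, 127 mm high; z up, x from the spine to the open mouth. The grip is a black upright block on top, 18 x 18 mm, 42 mm high, this centre 107 mm above the foot's underside. The spine, 24 mm wide, fills x = -50 to -40 mm. It slides a little in a slack hand: grip it firmly (45 to 60 N).
- tool_tip (a point): Tip of the tool's pin: straight below the grip's centre, 80 mm down, pointing up; 27 mm above the foot's underside. Pin 7 mm across, 17 mm long. Foot 10 mm thick, 30 mm wide, x = -50 to +14 mm. The upper arm (18 mm wide, x = -50 to +10 mm) has its underside 50 mm above the tip. With the foot's top against the strip the die is lifted 12 mm.
- rack_place (a point): Floor centre of the one empty place in the wooden die rack (fixed, 60 mm along x, 170 mm along y, top 22 mm above the table): a round pocket 40 mm across, 6 mm deep, this point 16 mm above the table, 30 mm from the rack's +y end. The other two places, 55 and 110 mm towards -y, hold other dies, fixed, up to 18 mm proud.

How it is judged:
By the outcome, as a careful person would: the job done as asked, in the order asked, and still so for the second after the job is handed in, with the robot touching nothing.
It also fails if it takes over 72 s, if anything falls off the work surface, if the arm or the gripper's body presses on something with over 40 N, if the wrist force passes 120 N, or if a joint passes its speed limit or range.

## Working session

There is one attempt and no reset: what is moved stays moved. The work goes in short steps, Python scripts to look and compute and a shell command to move; the robot and the scene stay as the last step left them, time stands still between calls to the robot, and variables do not carry over. Pictures are saved under pics/ and viewed, and the job is handed in when it is done.

```bash
ls -la; mkdir -p pics
python3 - <<'E'
from cell import sensors, imaging
import cv2
print(sensors.get_state())
for n in ["side","top","wrist"]:
    c=imaging.camera(n); cv2.imwrite(f"pics/{n}0.png",c["img"]); print(n,{k:v for k,v in c.items() if k!="img"})
E
```

```text
total 12
drwxr-xr-x  3 agent agent 4096 Dec  7 15:15 .
drwxr-xr-x 23 root  root  4096 Dec  7 15:15 ..
drwxr-xr-x  2 agent agent 4096 Dec  7 15:15 pics
{'time': 0.0, 'joint_positions': array([-1.26380767,  0.62931403,  0.03843506,  1.51834746, -0.02699877,
        0.99627937, -0.01995644]), 'joint_vel': array([-1.42151579e-03,  7.80235221e-05, -2.13740137e-04,  3.67955354e-04,
        1.26426959e-03,  1.76023662e-03,  5.26808063e-04]), 'tau': array([ 2.34738882e-04, -5.49741733e+01,  1.14369180e+00, -1.86627853e+01,
       -5.22762607e-02,  2.37605773e-02,  1.56031801e-04]), 'position': array([236.47112582, 604.76042457, 204.58135773]), 'eef_rot': array([ 0.13038414,  0.69497522, -0.13165847,  0.6947485 ]), 'wrist_force': array([0.37621749, 0.20306589, 0.56291303]), 'ft_torque': array([-0.02419665, -0.00223052,  0.00157021]), 'opening': 94.0624505067591}
side {'vertical_fov': 47.025660433900825, 'cx': 312.65731245188726, 'cy': 247.84930183666705, 'R': array([[ 0.9820594 , -0.18674705,  0.02617026],
       [-0.0748957 , -0.51363901, -0.85473131],
       [ 0.17306061,  0.83743687, -0.51841056]]), 't': array([-520.16619605,  153.29730342, 1117.5474238 ])}
top {'vertical_fov': 44.305934448622644, 'cx': 312.42776062748135, 'cy': 237.30877115221767, 'R': array([[ 0.01304911, -0.99990671,  0.00403691],
       [-0.97571461, -0.01361604, -0.21862207],
       [ 0.21865664, -0.00108605, -0.97580126]]), 't': array([ 12.8342586 , 562.35221473, 927.43914088])}
wrist {'vertical_fov': 70.23546179167631, 'cx': 319.4757922989621, 'cy': 243.45027977701804, 'R': array([[ 0.36441107,  0.93123649, -0.00178069],
       [ 0.89368468, -0.34917749,  0.28178498],
       [ 0.26178668, -0.10427695, -0.95947593]]), 't': array([-649.77056428,  -30.7530431 ,  393.3290808 ])}
```

View pics/side0.png

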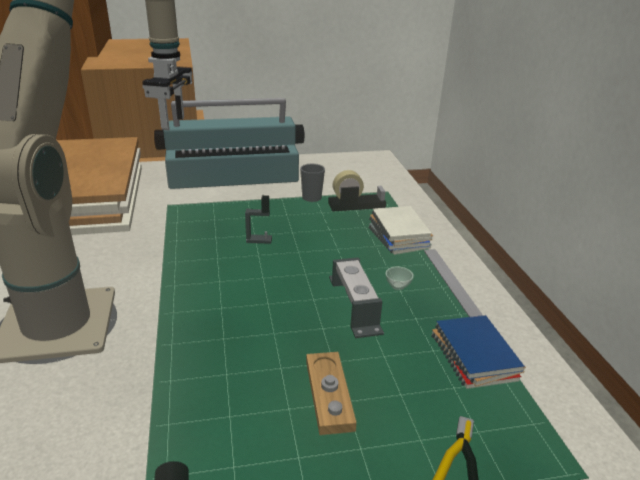

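View pics/top0.png

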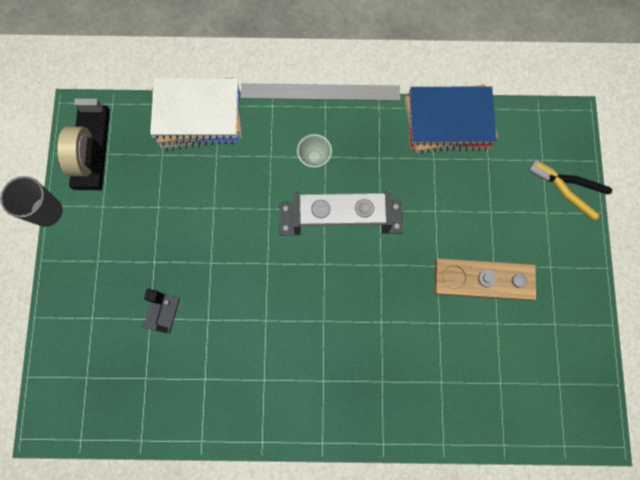

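View pics/wrist0.png

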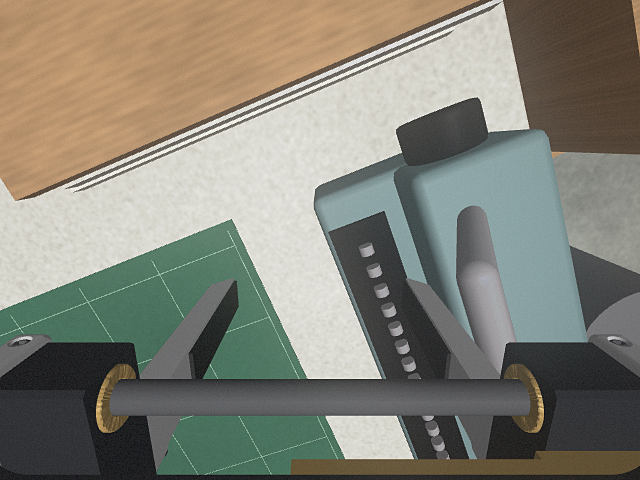

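```bash
cat > h.py <<'E'
import numpy as np, cv2
from cell import sensors, imaging
from scipy.spatial.transform import Rotation as Ro
def f(c): return 240/np.tan(np.radians(c["vertical_fov"])/2)
def ray(c,u,v):
    d=np.array([(u-c["cx"])/f(c),(v-c["cy"])/f(c),1.]); R=np.array(c["R"]); t=np.array(c["t"])
    return -R.T@t, R.T@d
def onz(c,u,v,z):
    o,d=ray(c,u,v); return o+d*(z-o[2])/d[2]
def proj(c,X):
    p=np.array(c["R"])@np.array(X,float)+c["t"]; return np.array([p[0]/p[2]*f(c)+c["cx"],p[1]/p[2]*f(c)+c["cy"]])
def tri(cs,uvs):
    A=[];b=[]
    for c,(u,v) in zip(cs,uvs):
        o,d=ray(c,u,v); d/=np.linalg.norm(d); P=np.eye(3)-np.outer(d,d); A.append(P); b.append(P@o)
    return np.linalg.solve(sum(A),sum(b))
def st():
    s=sensors.get_state(); 
    print("t%.2f"%s["time"],"pos",s["position"].round(1),"F",s["wrist_force"].round(1),"M",s["ft_torque"].round(2),"op %.1f"%s["opening"]); 
    Rm=Ro.from_quat(s["eef_rot"]).as_matrix(); print("x",Rm[:,0].round(3),"y",Rm[:,1].round(3),"z",Rm[:,2].round(3)); return s,Rm
def crop(n,name,x0,x1,y0,y1,k):
    c=imaging.camera(n); cv2.imwrite("pics/"+name,cv2.resize(c["img"][y0:y1,x0:x1],None,fx=k,fy=k,interpolation=cv2.INTER_CUBIC)); return c
E
python3 - <<'E'
from h import *
c=crop("top","t1.png",270,430,170,250,5)
cv2.imwrite("pics/t2.png",cv2.resize(c["img"][270:350,120:220],None,fx=7,fy=7,interpolation=cv2.INTER_CUBIC))
cv2.imwrite("pics/t3.png",cv2.resize(c["img"][245:315,420:550],None,fx=6,fy=6,interpolation=cv2.INTER_CUBIC))
st()
c=crop("side","s1.png",230,300,180,260,7)
cv2.imwrite("pics/s2.png",cv2.resize(c["img"][250:345,310:420],None,fx=6,fy=6,interpolation=cv2.INTER_CUBIC))
E
```

```text
t0.20 pos [236.6 605.  204.9] F [0.4 0.8 0.1] M [0.03 0.02 0.03] op 94.0
x [-0.    -0.001 -1.   ] y [ 0.364  0.931 -0.001] z [ 0.931 -0.364  0.   ]
```

View pics/t1.png

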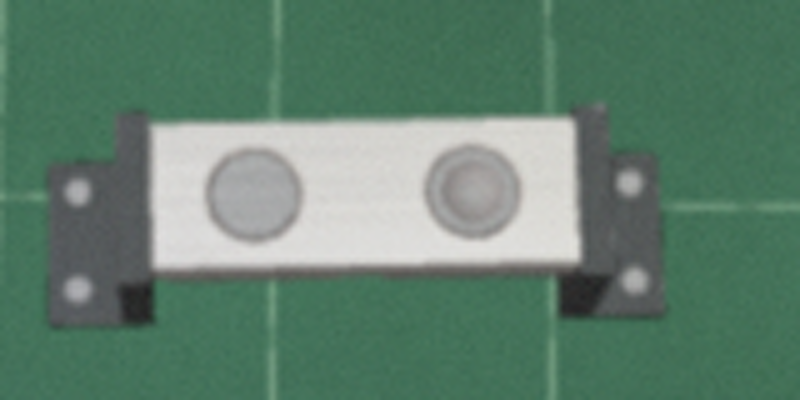

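View pics/t2.png

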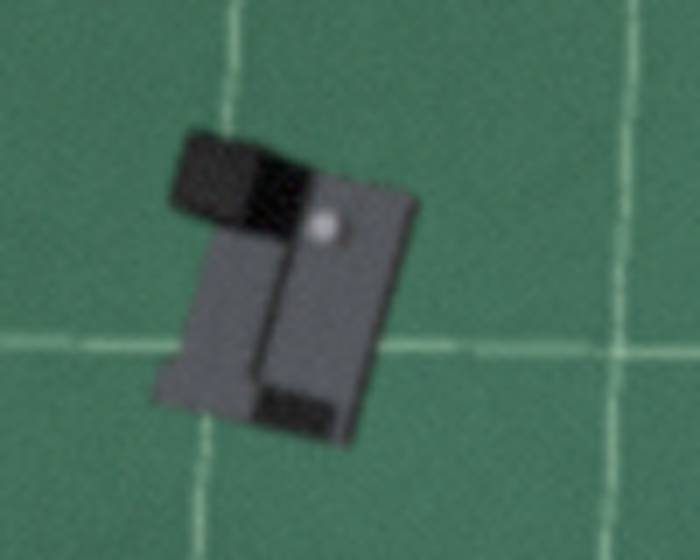

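View pics/t3.png

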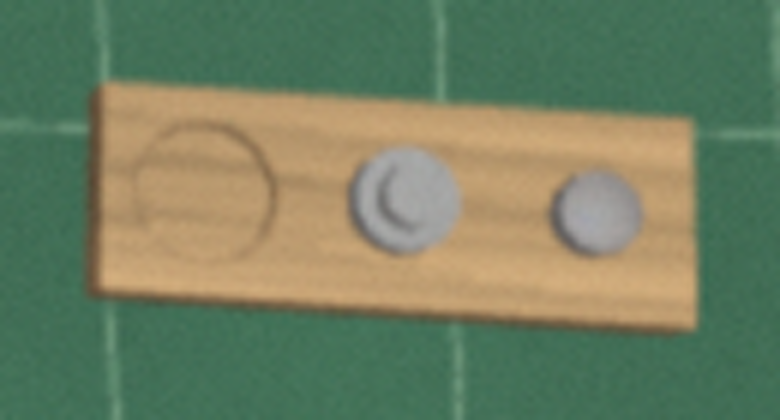

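View pics/s1.png

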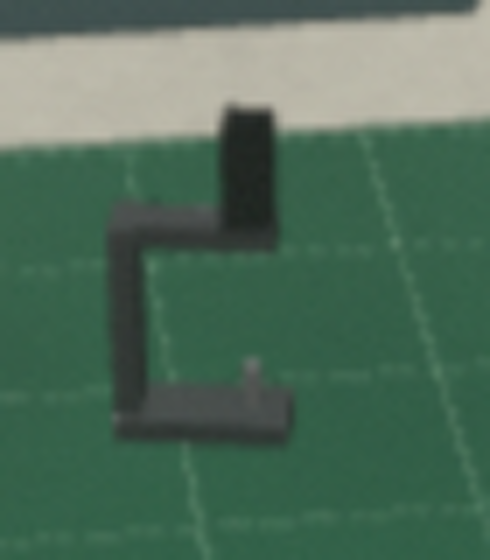

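View pics/s2.png

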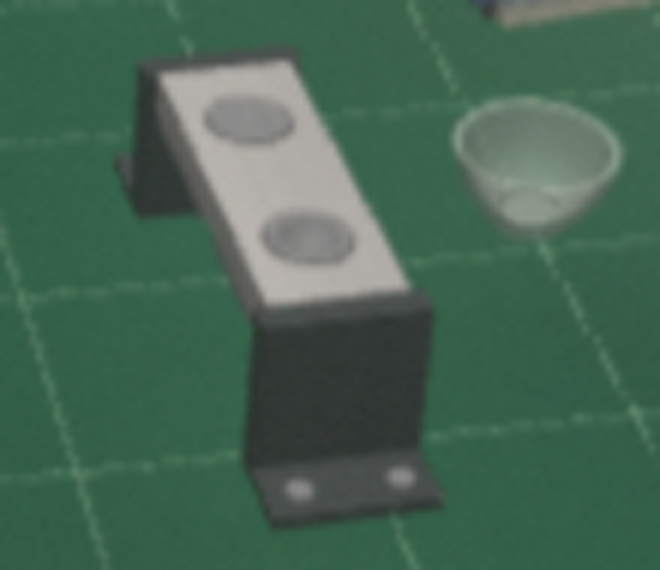

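```bash
cat > m.py <<'E'
from h import *
ct=imaging.camera("top"); im=ct["img"]
hsv=cv2.cvtColor(im,cv2.COLOR_BGR2HSV)
def big(m):
    cs,_=cv2.findContours(m,cv2.RETR_EXTERNAL,cv2.CHAIN_APPROX_NONE); return max(cs,key=cv2.contourArea)
def rect(m,z,name):
    c=big(m).reshape(-1,2).astype(float)
    P=np.array([onz(ct,u,v,z)[:2] for u,v in c]).astype(np.float32)
    r=cv2.minAreaRect(P); print(name,"centre",np.round(r[0],1),"size",np.round(r[1],1),"ang %.1f"%r[2]); return r
# plate top: bright, low saturation
m=np.zeros(im.shape[:2],np.uint8); m[185:235,285:405]=((hsv[185:235,285:405,1]<40)&(hsv[185:235,285:405,2]>185))*255
m=cv2.morphologyEx(m,cv2.MORPH_CLOSE,np.ones((3,3)))
rect(m,66,"plate")
# rack: wood
m=np.zeros(im.shape[:2],np.uint8); s=np.s_[245:315,420:550]
m[s]=((hsv[s][...,0]<25)&(hsv[s][...,1]>60)&(hsv[s][...,2]>130))*255
m=cv2.morphologyEx(m,cv2.MORPH_CLOSE,np.ones((9,9)))
rect(m,22,"rack")
# tool grip top
for th in (60,45,38): 
    m=np.zeros(im.shape[:2],np.uint8); s=np.s_[270:350,120:220]; m[s]=(hsv[s][...,2]<th)*255
    print(th,cv2.boundingRect(big(m)))
for p,z,n in [((364.6,208.4),66,"dished"),((320.8,209),66,"flat"),((420+205/6,245+192/6),22,"pocket"),((120+325/7,270+226/7),27,"tip"),((120+216/7,270+181/7),127,"griptop")]:
    print(n,onz(ct,*p,z).round(1))
# foot edges
for p in [(345,442),(415,200),(310,170)]: print("foot",onz(ct,120+p[0]/7,270+p[1]/7,10).round(1))
cs_=imaging.camera("side")
print("grip top tri?", tri([ct,cs_],[(120+218/7,270+175/7),(230+250/7,180+110/7)]).round(1))
print("tip tri", tri([ct,cs_],[(120+325/7,270+226/7),(230+252/7,180+362/7)]).round(1))
print("dished tri", tri([ct,cs_],[(364.6,208.4),(310+309/6,250+238/6)]).round(1))
print("flat tri", tri([ct,cs_],[(320.8,209),(310+250/6,250+120/6)]).round(1))
E
python3 m.py
```

```text
plate centre [612.9 -30.4] size [ 49.1 141.6] ang 1.0
rack centre [ 501.9 -279. ] size [170.5  60.6] ang 87.0
60 (145, 289, 20, 35)
45 (145, 289, 19, 16)
38 (149, 291, 15, 13)
dished [612.6 -67.2  66. ]
flat [610.5   6.9  66. ]
pocket [ 504.4 -224.9   22. ]
tip [453.6 266.6  27. ]
griptop [452.3 266.5 127. ]
foot [402.9 262.3  10. ]
foot [462.2 249.   10. ]
foot [469.2 275.4  10. ]
grip top tri? [456.5 265.6 128.8]
tip tri [456.1 266.5  27. ]
dished tri [615.2 -67.5  64.9]
flat tri [613.1   6.7  64.8]
```

```bash
python3 -m handwheel '[0,0.3,-2.5,3.3,-0.02, 0,0.6,-5,6.7,-0.05, 0,0.9,-8,10.5,-0.08, 0,1.2,-11,14.5,-0.1, 0,1.5,-14,18.5,-0.12, 0,1.8,-17,22.5,-0.138, 0,2.1,-20,26.5,-0.138, 0,2.4,-22.5,30.5,-0.138, 0,2.5,-23.64,32.6,-0.138, 0,2.5,-23.64,32.6,-0.138]' 55
python3 - <<'E'
from h import *
st(); c=imaging.camera("wrist"); cv2.imwrite("pics/w1.png",c["img"]); print(proj(c,[454,266.5,127]),proj(c,[454,266.5,27]))
print("camC",(-np.array(c["R"]).T@c["t"]).round(1))
E
```

```text
time: 1.18
position: [456.4, 262.4, 180.6]
eef_rot: [0.084, 0.702, -0.085, 0.703]
wrist_force: [0.6, -0.3, 0.8]
opening: 94.0
t1.18 pos [456.4 262.4 180.6] F [ 0.6 -0.3  0.8] M [-0.01  0.01  0.  ] op 94.0
x [ 0.001 -0.001 -1.   ] y [ 0.236  0.972 -0.001] z [ 0.972 -0.236  0.001]
[323.5994092  255.43095215] [322.56765266 223.83026539]
camC [377.6 282.3 360.7]
```

View pics/w1.png

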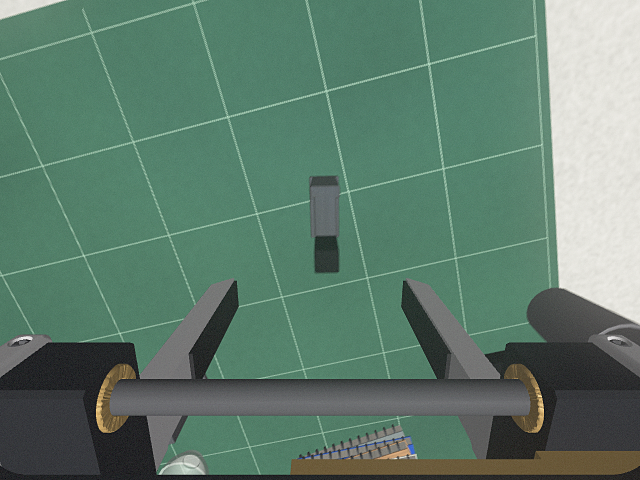

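Run:
```python
from h import *
c=crop("wrist","w2.png",280,370,165,285,6)
```

```text
(no output)
```

View pics/w2.png

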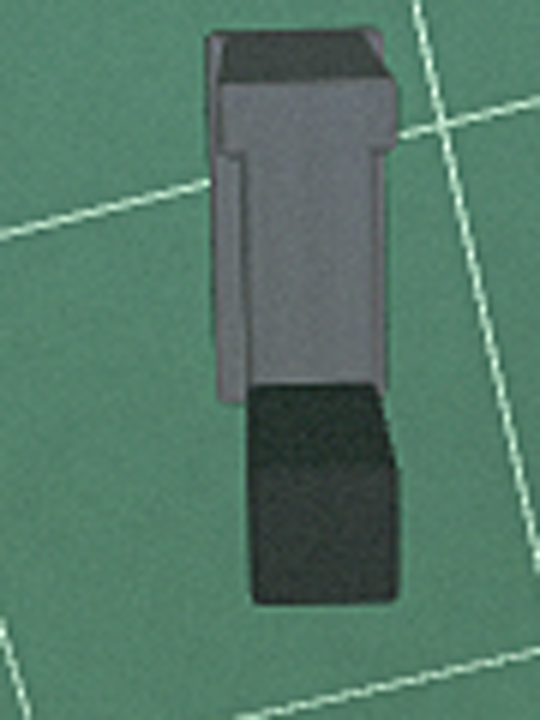

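Run:
```python
from h import *
c=imaging.camera("wrist")
k=lambda p:(280+p[0]/6,165+p[1]/6)
Q=[onz(c,*k(p),127)[:2] for p in [(248,465),(398,465),(398,603),(253,603)]]
print(np.round(Q,1), np.mean(Q,0).round(1))
A=onz(c,*k((245,155)),86);B=onz(c,*k((248,385)),86);print(np.degrees(np.arctan2(*(B-A)[[1,0]])))
A=onz(c,*k((374,155)),86);B=onz(c,*k((378,385)),86);print(np.degrees(np.arctan2(*(B-A)[[1,0]])))
s,R=st(); g=np.array([*np.mean(Q,0),90]); print("delta cm",(R.T@(g-s["position"])/10).round(2))
print("tips pads check", proj(c,s["position"]))
```

```text
[[445.7 265.3]
 [450.  282.6]
 [467.  278.7]
 [462.7 261.7]] [456.3 272.1]
-13.216242360152531
-11.941926721254632
t1.33 pos [455.9 263.8 180.5] F [-0.2  0.7  0.3] M [ 0.1   0.01 -0.02] op 93.9
x [ 0.001 -0.001 -1.   ] y [ 0.238  0.971 -0.001] z [ 0.971 -0.238  0.001]
delta cm [ 9.05  0.82 -0.16]
tips pads check [323.32299305 286.14404505]
```

Run:
```python
from h import *
cw=imaging.camera("wrist"); ct=imaging.camera("top"); cs=imaging.camera("side")
print("W",onz(cw,280+440/6,165+128/6,0).round(1),"T",onz(ct,120+214/7,270+343/7,0).round(1))
# foot corners etc in wrist: foot left front corner (218,403) z=10
print("foot corner W",onz(cw,280+218/6,165+403/6,10).round(1))
for x,y in [(353,186)]: pass
# finger tip check from top camera
cv2.imwrite("pics/t4.png",cv2.resize(ct["img"][220:370,100:260],None,fx=5,fy=5,interpolation=cv2.INTER_CUBIC))
cv2.imwrite("pics/s4.png",cv2.resize(cs["img"][100:270,200:340],None,fx=4,fy=4,interpolation=cv2.INTER_CUBIC))
s,R=st(); p=s["position"]
for sg in (1,-1):
    q=p+R[:,1]*47*sg; print("tip proj top",proj(ct,q),"crop",(proj(ct,q)-[100,220])*5,"side crop",(proj(cs,q)-[200,100])*4, "wrist",proj(cw,q))
```

```text
W [428.  307.7   0. ] T [427.2 298.6   0. ]
foot corner W [464.5 258.7  10. ]
t1.48 pos [453.4 268.  180.5] F [-0.7  0.1  0.2] M [ 0.06  0.02 -0.06] op 94.1
x [-0.     0.001 -1.   ] y [0.231 0.973 0.001] z [ 0.973 -0.231 -0.001]
tip proj top [109.06951309 282.69782992] crop [ 45.34756545 313.48914961] side crop [259.98502223 273.4933741 ] wrist [407.05129386 284.49624926]
tip proj top [171.36539126 298.53400739] crop [356.82695632 392.67003694] side crop [240.84803395 337.12543575] wrist [242.32578992 285.62364764]
```

View pics/t4.png

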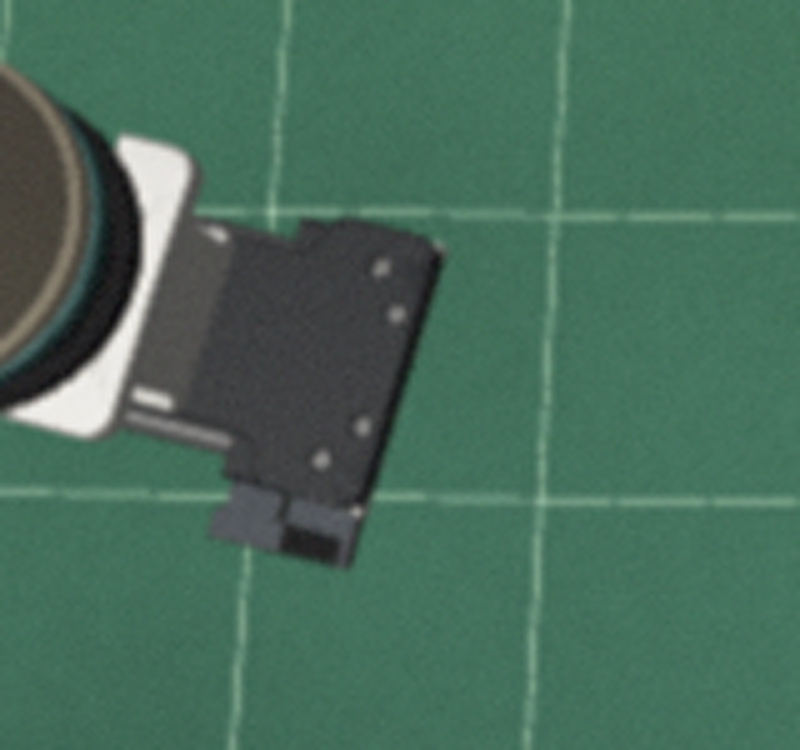

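View pics/s4.png

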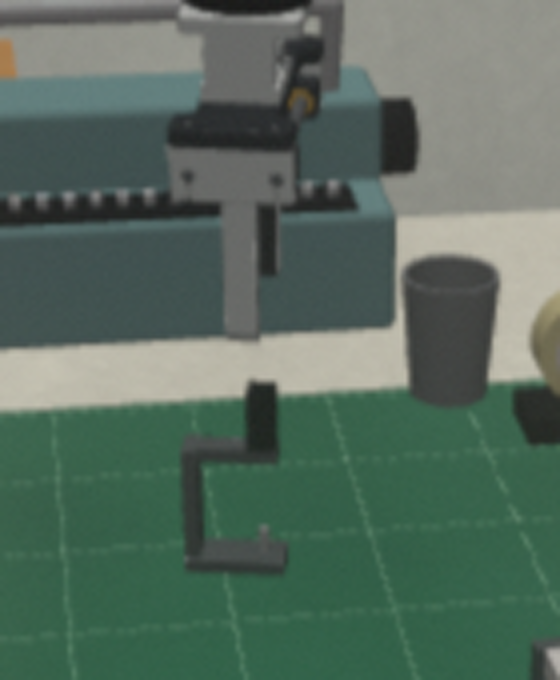

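```bash
python3 -m handwheel '[0,1,0,0,0.0, 0,2,0,0,0, 0,3,0,0,0, 0,4,0,0,0, 0,4,0,0,0, 0,4,0,0,0, 0,4,0,0,0, 0,4,0,0,0, 0,4,0,0,0, 0,4,0,0,0]' 55
python3 - <<'E'
from h import *
s,R=st();c=crop("wrist","w3.png",260,390,150,310,5); st()
print("camC",(-np.array(c["R"]).T@c["t"]).round(1))
m=(cv2.cvtColor(c["img"],cv2.COLOR_BGR2HSV)[...,2]<75).astype(np.uint8)*255; m[:150]=0;m[310:]=0;m[:,:265]=0;m[:,385:]=0
cs,_=cv2.findContours(m,cv2.RETR_EXTERNAL,cv2.CHAIN_APPROX_SIMPLE); print([cv2.boundingRect(x) for x in cs if cv2.contourArea(x)>50])
E
```

```text
time: 2.32
position: [454.5, 266.6, 140.9]
eef_rot: [0.083, 0.702, -0.083, 0.702]
wrist_force: [-0.4, -0.5, -0.5]
opening: 93.9
t2.32 pos [454.5 266.6 140.9] F [-0.4 -0.5 -0.5] M [ 0.03 -0.04 -0.02] op 93.9
x [ 0.001  0.    -1.   ] y [0.233 0.973 0.001] z [ 0.973 -0.233  0.001]
t2.37 pos [454.5 266.5 140.8] F [-0.4  0.1  0.1] M [-0.02  0.02 -0.01] op 94.4
x [ 0.001  0.    -1.   ] y [0.233 0.973 0.001] z [ 0.973 -0.233  0.001]
camC [375.7 285.9 321.1]
[(308, 253, 30, 47), (304, 182, 34, 15)]
```

View pics/w3.png

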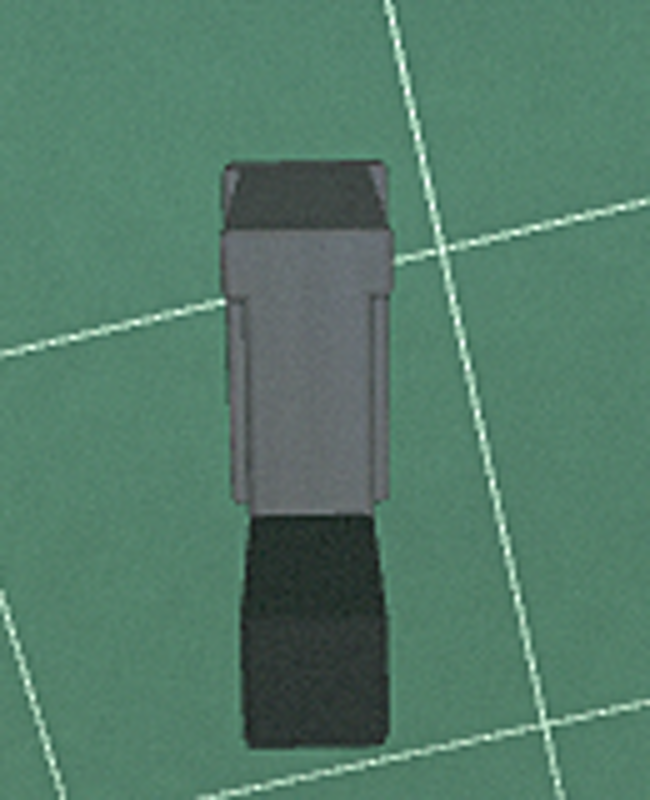

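Run:
```python
from h import *
c=imaging.camera("wrist")
k=lambda p:(260+p[0]/5,150+p[1]/5)
Q=[onz(c,*k(p),127)[:2] for p in [(243,617),(385,617),(388,746),(245,746)]]
print(np.round(Q,1), np.mean(Q,0).round(1))
for a,b,z in [((247,300),(251,515),86),((370,300),(374,515),86),((234,305),(236,500),10),((387,300),(388,500),10)]:
    A=onz(c,*k(a),z);B=onz(c,*k(b),z);print(np.degrees(np.arctan2(*(B-A)[[1,0]])).round(2))
s,R=st(); g=np.array([*np.mean(Q,0),90]); print("delta cm",(R.T@(g-s["position"])/10).round(2))
print(onz(c,*k((443,247)),0).round(1))
```

```text
[[448.1 261.9]
 [452.1 278.7]
 [469.  275.3]
 [464.8 257.9]] [458.5 268.4]
-12.9
-11.73
-13.49
-12.34
t2.42 pos [454.4 266.5 140.8] F [ 0.3 -0.3 -0.1] M [ 0.03 -0.01 -0.  ] op 93.9
x [ 0.001  0.    -1.   ] y [0.233 0.973 0.   ] z [ 0.973 -0.233  0.   ]
delta cm [5.08 0.28 0.35]
[431.7 300.9   0. ]
```

```bash
python3 -m handwheel '[0,2,0.1,0.15,-0.016, 0,4,0.1,0.15,-0.016, 0,5,0.1,0.15,-0.016, 0,5,0.1,0.15,-0.016, 1,5,0.1,0.15,-0.016, 1,5,0.1,0.15,-0.016, 1,5,0.1,0.15,-0.016, 1,5,0.1,0.15,-0.016, 1,5,0.1,0.15,-0.016, 1,5,0.1,0.15,-0.016]' 55
python3 - <<'E'
from h import *
st()
E
```

```text
time: 3.25
position: [456.2, 267.3, 90.9]
eef_rot: [0.077, 0.703, -0.077, 0.703]
wrist_force: [0.2, 0.0, -1.0]
opening: 57.4
t3.25 pos [456.2 267.3  90.9] F [ 0.2  0.  -1. ] M [0.03 0.02 0.  ] op 57.4
x [ 0.001  0.    -1.   ] y [0.217 0.976 0.001] z [ 0.976 -0.217  0.001]
```

```bash
python3 -m handwheel '[1,0,0,0,0, 1,0,0,0,0, 1,0,0,0,0, 1,0,0,0,0, 1,0,0,0,0, 1,0,0,0,0, 1,0,0,0,0, 1,0,0,0,0, 1,0,0,0,0, 1,0,0,0,0]' 58
python3 - <<'E'
from h import *
st(); c=crop("side","s5.png",200,340,100,270,4)
E
```

```text
time: 4.08
position: [455.9, 267.1, 90.4]
eef_rot: [0.077, 0.703, -0.077, 0.703]
wrist_force: [-0.1, -0.3, -1.1]
opening: 17.2
t4.08 pos [455.9 267.1  90.4] F [-0.1 -0.3 -1.1] M [ 0.09 -0.13 -0.  ] op 17.2
x [-0.  0. -1.] y [0.217 0.976 0.   ] z [ 0.976 -0.217 -0.   ]
```

View pics/s5.png

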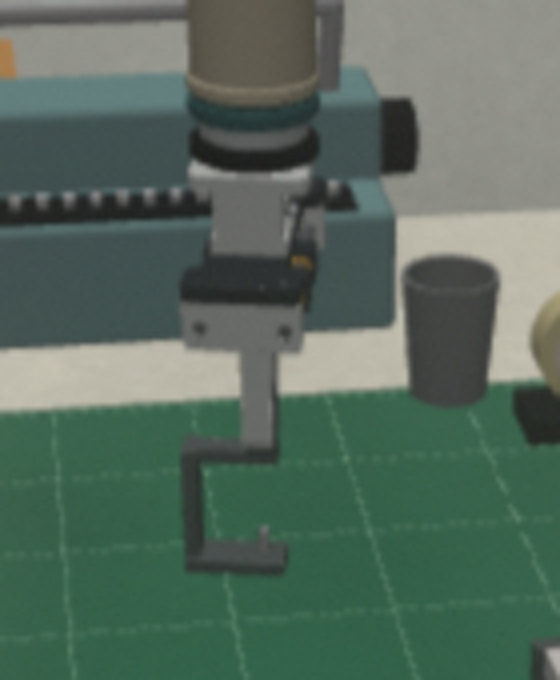

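```bash
python3 -m handwheel '[1,-1.5,0,0,0, 1,-3,-2,1.1,0, 1,-3,-5.5,3.05,-0.03, 1,-3,-9.5,5.25,-0.06, 1,-3,-13.5,7.5,-0.1, 1,-3,-17.5,9.7,-0.14, 1,-3,-21.5,11.9,-0.18, 1,-3,-25.5,14.1,-0.22, 1,-3,-28.5,15.8,-0.241, 1,-3,-30.58,16.94,-0.241]' 58
python3 -m handwheel '[1,0.5,0,0,0, 1,1,0,0,0, 1,1.5,0,0,0, 1,2,0,0,0, 1,2.1,0,0,0, 1,2.1,0,0,0, 1,2.1,0,0,0, 1,2.1,0,0,0, 1,2.1,0,0,0, 1,2.1,0,0,0]' 58
python3 - <<'E'
from h import *
st(); ct=crop("top","t6.png",270,430,170,290,5); c=crop("side","s6.png",260,400,190,340,4); c=imaging.camera("wrist"); cv2.imwrite("pics/w6.png",c["img"]); st()
E
```

```text
time: 4.97
position: [554.8, -71.6, 120.2]
eef_rot: [-0.008, 0.707, 0.007, 0.707]
wrist_force: [0.8, 0.7, -2.0]
opening: 17.9
time: 5.8
position: [555.1, -68.0, 99.7]
eef_rot: [-0.008, 0.707, 0.008, 0.707]
wrist_force: [0.4, -0.3, -2.3]
opening: 17.7
t5.80 pos [555.1 -68.   99.7] F [ 0.4 -0.3 -2.3] M [ 0.05 -0.05  0.02] op 17.7
x [ 0. -0. -1.] y [-0.022  1.    -0.   ] z [1.    0.022 0.   ]
t5.95 pos [554.9 -68.2  99.6] F [-0.6  0.4 -2.9] M [ 0.02 -0.05 -0.02] op 17.7
x [ 0. -0. -1.] y [-0.022  1.    -0.   ] z [1.    0.022 0.   ]
```

View pics/t6.png

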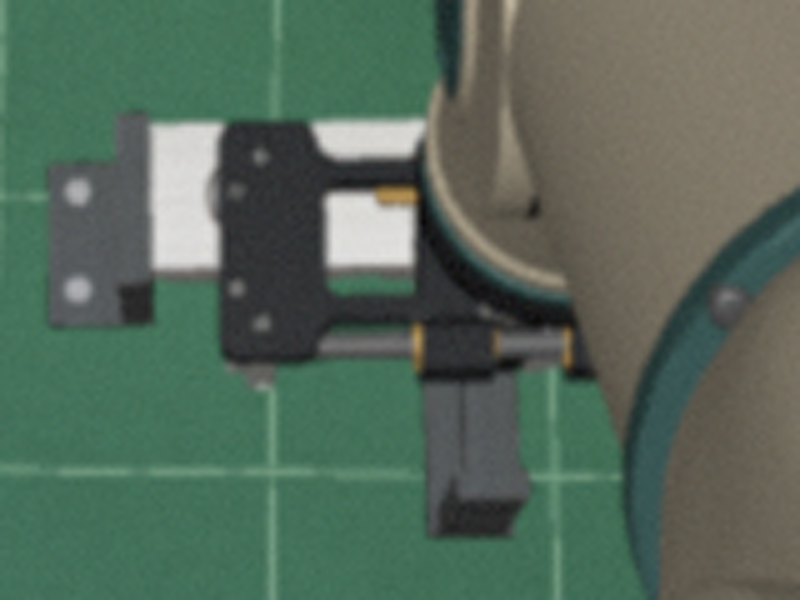

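View pics/s6.png

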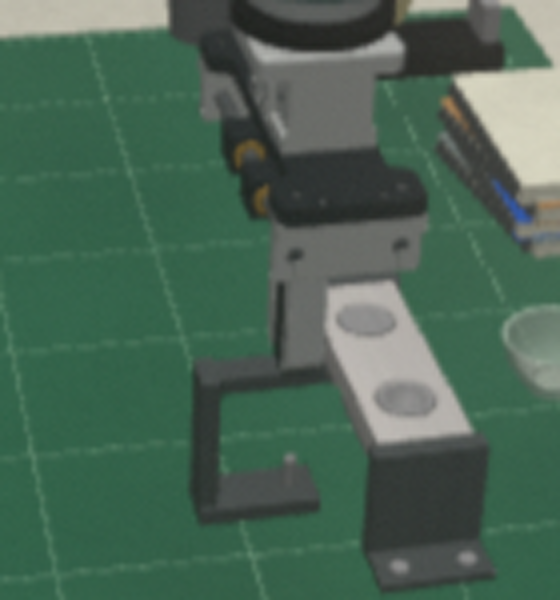

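View pics/w6.png

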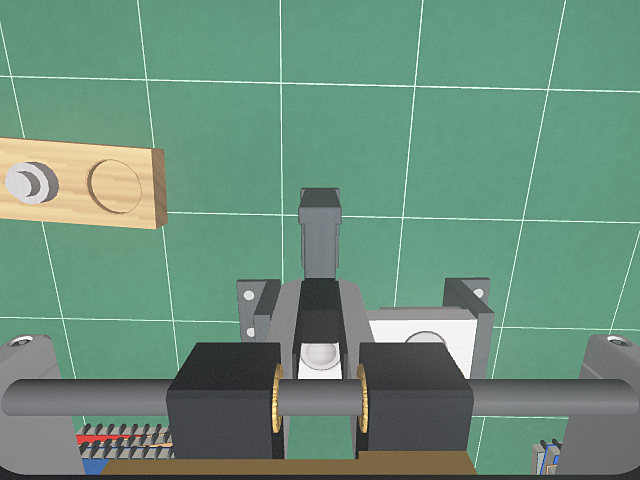

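Run:
```python
from h import *
cs=imaging.camera("side"); cw=imaging.camera("wrist")
print("side die",onz(cs,310+309/6,250+238/6,66).round(1), onz(cs,260+405/4,190+398/4,66).round(1),"side tip",onz(cs,260+290/4,190+458/4,36.3).round(1))
print("wrist die",onz(cw,320,352,66).round(1), "wrist plate edge dir", (onz(cw,475,309,66)-onz(cw,370,309,66)).round(1), "pocket",onz(cw,115,186.5,22).round(1))
cv2.imwrite("pics/w7.png",cv2.resize(cw["img"][270:400,230:500],None,fx=2.9,fy=2.9,interpolation=cv2.INTER_CUBIC))
cv2.imwrite("pics/s7.png",cv2.resize(cs["img"][230:345,300:390],None,fx=6,fy=5,interpolation=cv2.INTER_CUBIC))
```

```text
side die [617.  -68.5  66. ] [616.7 -67.9  66. ] side tip [556.9 -70.3  36.3]
wrist die [618.2 -66.3  66. ] wrist plate edge dir [-1.6 72.6  0. ] pocket [ 508.5 -222.6   22. ]
```

View pics/w7.png

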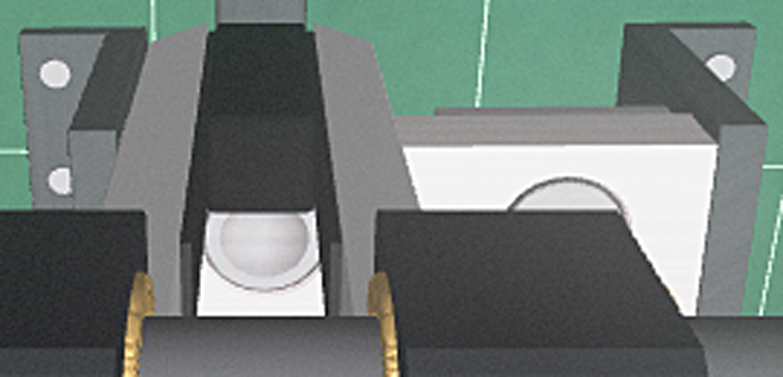

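```bash
python3 -m handwheel '[1,0,0.2,0.8,0, 1,0,0.4,1.6,0, 1,0,0.4,2.5,0, 1,0,0.4,3.4,0, 1,0,0.4,4.3,0, 1,0,0.4,5.2,0, 1,0,0.4,6.0,0, 1,0,0.4,6.0,0, 1,0,0.4,6.0,0, 1,0,0.4,6.0,0]' 58
python3 - <<'E'
from h import *
st(); c=crop("side","s8.png",280,400,210,340,4.5); st()
E
```

```text
time: 6.88
position: [614.2, -62.8, 99.2]
eef_rot: [-0.008, 0.707, 0.008, 0.707]
wrist_force: [0.0, -0.4, -2.9]
opening: 17.6
t6.88 pos [614.2 -62.8  99.2] F [ 0.  -0.4 -2.9] M [ 0.05 -0.06 -0.02] op 17.6
x [-0.001  0.    -1.   ] y [-0.022  1.     0.   ] z [ 1.     0.022 -0.001]
t6.93 pos [614.1 -62.9  99.3] F [ 0.   0.7 -3.4] M [ 0.03 -0.02  0.03] op 17.7
x [-0.001 -0.    -1.   ] y [-0.022  1.     0.   ] z [ 1.     0.022 -0.001]
```

View pics/s8.png

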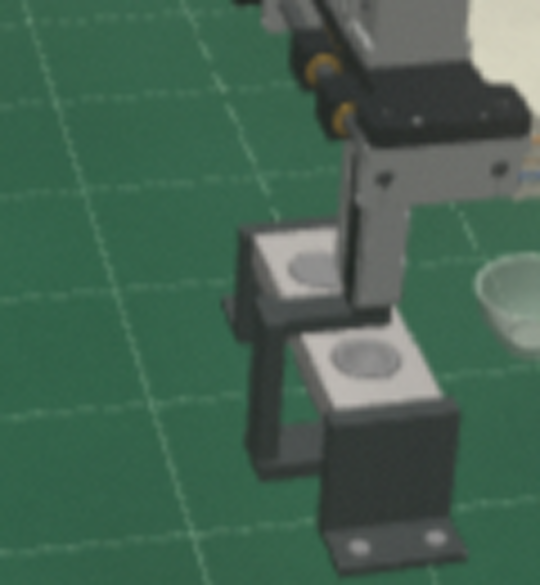

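```bash
python3 -m handwheel '[1,-0.2,0,0.05,0, 1,-0.4,0,0.05,0, 1,-0.6,0,0.05,0, 1,-0.75,0,0.05,0, 1,-0.85,0,0.05,0, 1,-0.9,0,0.05,0, 1,-0.95,0,0.05,0, 1,-1.0,0,0.05,0, 1,-1.0,0,0.05,0, 1,-1.0,0,0.05,0]' 58
python3 -c "
from h import *
st()"
```

```text
time: 7.77
position: [615.3, -62.8, 109.4]
eef_rot: [-0.008, 0.707, 0.008, 0.707]
wrist_force: [0.5, 0.1, -2.9]
opening: 17.9
t7.77 pos [615.3 -62.8 109.4] F [ 0.5  0.1 -2.9] M [-0.   -0.04  0.02] op 17.9
x [-0.  0. -1.] y [-0.022  1.     0.   ] z [ 1.     0.022 -0.   ]
```

```bash
python3 -m handwheel '[1,-0.05,0,0,0, 1,-0.1,0,0,0, 1,-0.1,0,0,0, 1,-0.15,0,0,0, 1,-0.15,0,0,0, 1,-0.2,0,0,0, 1,-0.2,0,0,0, 1,-0.2,0,0,0, 1,-0.2,0,0,0, 1,-0.2,0,0,0]' 58
python3 -c "
from h import *
st()"
```

```text
time: 8.6
position: [615.3, -62.8, 111.4]
eef_rot: [-0.008, 0.707, 0.008, 0.707]
wrist_force: [0.1, 0.2, -2.5]
opening: 17.8
t8.60 pos [615.3 -62.8 111.4] F [ 0.1  0.2 -2.5] M [ 0.03 -0.08  0.03] op 17.8
x [-0.  0. -1.] y [-0.022  1.     0.   ] z [ 1.     0.022 -0.   ]
```

```bash
python3 -m handwheel '[1,-0.1,0,0,0, 1,-0.2,0,0,0, 1,-0.25,0,0,0, 1,-0.3,0,0,0, 1,-0.35,0,0,0, 1,-0.4,0,0,0, 1,-0.45,0,0,0, 1,-0.5,0,0,0, 1,-0.5,0,0,0, 1,-0.5,0,0,0]' 58
python3 -c "
from h import *
st()"
```

```text
time: 9.43
position: [615.0, -62.8, 116.5]
eef_rot: [-0.008, 0.707, 0.008, 0.707]
wrist_force: [-1.2, 0.2, -7.4]
opening: 17.7
t9.43 pos [615.  -62.8 116.5] F [-1.2  0.2 -7.4] M [ 0.17  0.07 -0.04] op 17.7
x [-0.001  0.    -1.   ] y [-0.022  1.     0.   ] z [ 1.     0.022 -0.001]
```

```bash
python3 -m handwheel '[1,-0.1,0,0,0, 1,-0.15,0,0,0, 1,-0.2,0,0,0, 1,-0.25,0,0,0, 1,-0.3,0,0,0, 1,-0.35,0,0,0, 1,-0.4,0,0,0, 1,-0.45,0,0,0, 1,-0.5,0,0,0, 1,-0.5,0,0,0]' 58
python3 - <<'E'
from h import *
st(); c=crop("side","s9.png",280,400,210,340,4.5); st()
E
```

```text
time: 10.27
position: [616.4, -62.7, 122.4]
eef_rot: [-0.008, 0.706, 0.008, 0.708]
wrist_force: [-0.5, 0.3, -3.9]
opening: 17.6
t10.27 pos [616.4 -62.7 122.4] F [-0.5  0.3 -3.9] M [0.2  0.05 0.04] op 17.6
x [ 0.002  0.    -1.   ] y [-0.022  1.    -0.   ] z [1.    0.022 0.002]
t10.32 pos [616.3 -62.8 122.3] F [-0.2  0.3 -3.5] M [ 0.23 -0.11  0.01] op 17.9
x [ 0.002  0.    -1.   ] y [-0.022  1.    -0.   ] z [1.    0.022 0.002]
```

View pics/s9.png

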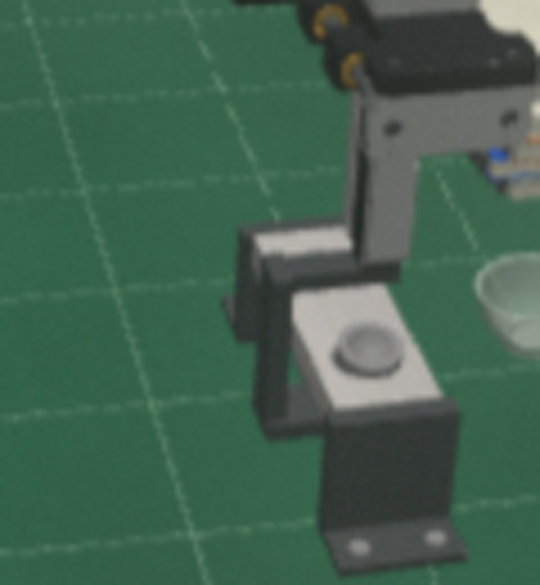

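```bash
python3 -m handwheel '[1,-0.05,0,0,0, 1,-0.1,0,0,0, 1,-0.15,0,0,0, 1,-0.18,0,0,0, 1,-0.2,0,0,0, 1,-0.2,0,0,0, 1,-0.2,0,0,0, 1,-0.2,0,0,0, 1,-0.2,0,0,0, 1,-0.2,0,0,0]' 58
python3 - <<'E'
from h import *
st(); c=crop("side","s10.png",330,400,250,310,10); st()
E
```

```text
time: 11.15
position: [615.3, -62.8, 123.4]
eef_rot: [-0.008, 0.707, 0.008, 0.707]
wrist_force: [0.3, 1.0, -4.0]
opening: 17.5
t11.15 pos [615.3 -62.8 123.4] F [ 0.3  1.  -4. ] M [ 0.32 -0.14 -0.01] op 17.5
x [-0.  0. -1.] y [-0.022  1.     0.   ] z [ 1.     0.022 -0.   ]
t11.20 pos [615.3 -62.8 123.4] F [-0.2  0.7 -3.4] M [ 0.31 -0.15 -0.01] op 17.6
x [ 0.  0. -1.] y [-0.022  1.     0.   ] z [1.    0.022 0.   ]
```

View pics/s10.png

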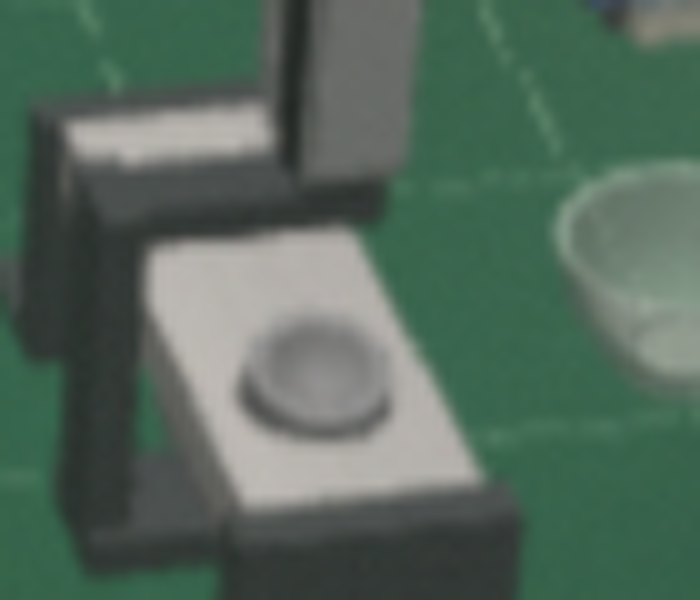

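```bash
python3 -m handwheel '[1,-0.05,0,0,0, 1,-0.1,0,0,0, 1,-0.1,0,0,0, 1,-0.12,0,0,0, 1,-0.14,0,0,0, 1,-0.15,0,0,0, 1,-0.15,0,0,0, 1,-0.15,0,0,0, 1,-0.15,0,0,0, 1,-0.15,0,0,0]' 58
python3 - <<'E'
from h import *
st(); c=crop("side","s11.png",330,400,250,310,10); w=imaging.camera("wrist"); cv2.imwrite("pics/w11.png",w["img"]); st()
E
```

```text
time: 12.03
position: [615.3, -62.8, 124.9]
eef_rot: [-0.008, 0.707, 0.008, 0.707]
wrist_force: [-0.4, 1.5, -4.3]
opening: 17.8
t12.03 pos [615.3 -62.8 124.9] F [-0.4  1.5 -4.3] M [ 0.48 -0.05  0.07] op 17.8
x [-0.  0. -1.] y [-0.022  1.     0.   ] z [ 1.     0.022 -0.   ]
t12.13 pos [615.3 -62.8 124.9] F [ 0.6  1.8 -3.3] M [ 0.53 -0.13 -0.02] op 17.9
x [-0.  0. -1.] y [-0.022  1.     0.   ] z [ 1.     0.022 -0.   ]
```

View pics/s11.png

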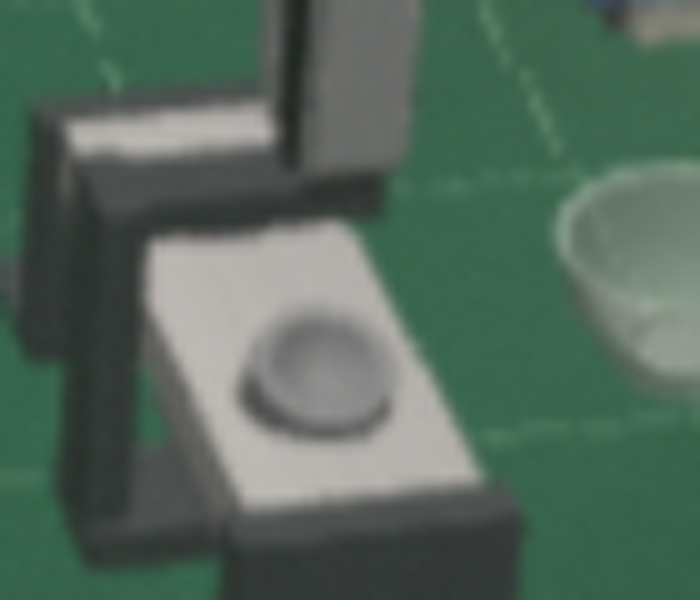

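View pics/w11.png

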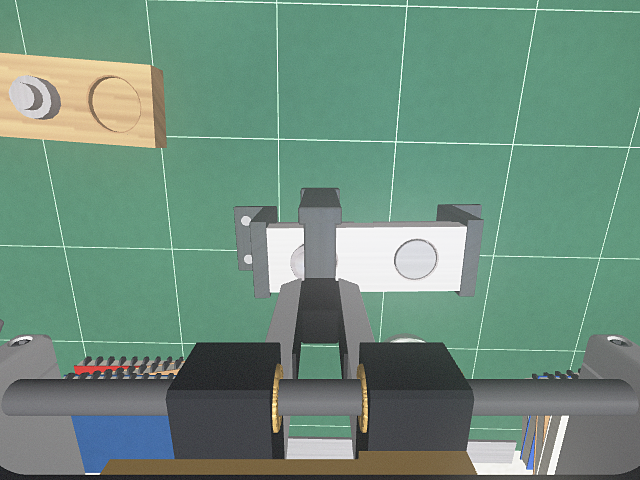

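```bash
python3 -m handwheel '[1,-0.03,0,0,0, 1,-0.06,0,0,0, 1,-0.08,0,0,0, 1,-0.1,0,0,0, 1,-0.1,0,0,0, 1,-0.1,0,0,0, 1,-0.1,0,0,0, 1,-0.1,0,0,0, 1,-0.1,0,0,0, 1,-0.1,0,0,0]' 58
python3 - <<'E'
from h import *
st(); c=crop("side","s12.png",330,400,250,310,10);
E
```

```text
time: 12.97
position: [615.2, -62.7, 125.5]
eef_rot: [-0.008, 0.707, 0.008, 0.707]
wrist_force: [2.8, 2.2, -14.6]
opening: 17.6
t12.97 pos [615.2 -62.7 125.5] F [  2.8   2.2 -14.6] M [ 0.54 -0.84 -0.07] op 17.6
x [-0.  0. -1.] y [-0.022  1.     0.   ] z [ 1.     0.022 -0.   ]
```

View pics/s12.png

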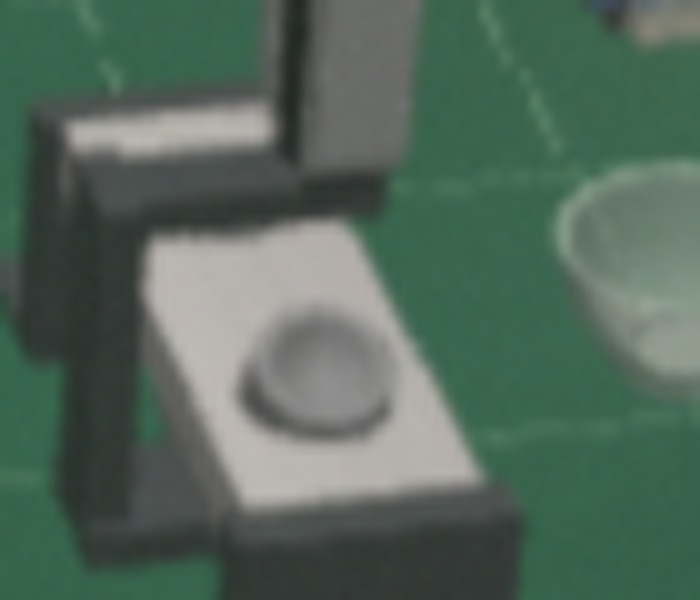

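```bash
python3 -m handwheel '[1,0.1,0,0,0, 1,0.3,0,0,0, 1,0.5,0,0,0, 1,0.8,0,0,0, 1,1.1,0,0,0, 1,1.5,0,0,0, 1,1.9,0,0,0, 1,2.3,0,0,0, 1,2.65,0,0,0, 1,2.65,0,0,0]' 58
python3 - <<'E'
from h import *
st(); c=crop("side","s13.png",330,400,250,310,10); st()
E
```

```text
time: 13.85
position: [614.6, -62.8, 98.4]
eef_rot: [-0.008, 0.708, 0.008, 0.706]
wrist_force: [0.5, -0.2, -2.2]
opening: 17.9
t13.85 pos [614.6 -62.8  98.4] F [ 0.5 -0.2 -2.2] M [ 0.01 -0.05  0.02] op 17.9
x [-0.002  0.    -1.   ] y [-0.022  1.     0.   ] z [ 1.     0.022 -0.002]
t13.90 pos [614.9 -62.8  98.9] F [ 0.1 -0.3 -2.6] M [ 0.03 -0.04 -0.03] op 17.8
x [-0.001  0.    -1.   ] y [-0.022  1.     0.   ] z [ 1.     0.022 -0.001]
```

View pics/s13.png

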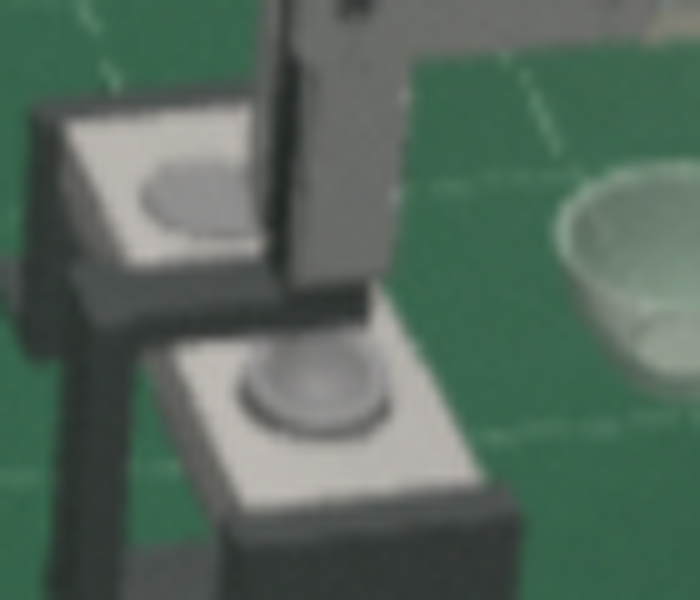

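```bash
python3 -m handwheel '[1,0,0,-1,0, 1,0,0,-2.5,0, 1,0,0,-4.5,0, 1,0,0,-7,0, 1,0,0.5,-9.5,0, 1,0,3,-12,0, 1,0,6,-13.5,0, 1,0,9,-13.5,0, 1,0,11.5,-13.5,0, 1,0,12,-13.5,0]' 58
python3 -m handwheel '[1,0,0,0,0, 1,0,0,0,0, 1,0,0,0,0, 1,0.2,0,0,0, 1,0.4,0,0,0, 1,0.6,0,0,0, 1,0.7,0,0,0, 1,0.75,0,0,0, 1,0.75,0,0,0, 1,0.75,0,0,0]' 58
python3 - <<'E'
from h import *
st(); c=imaging.camera("side"); cv2.imwrite("pics/s14.png",cv2.resize(c["img"][180:330,230:430],None,fx=4,fy=4,interpolation=cv2.INTER_CUBIC))
ct=crop("top","t14.png",270,430,170,290,5); st()
E
```

```text
time: 14.73
position: [478.1, 59.7, 100.2]
eef_rot: [-0.009, 0.706, 0.011, 0.708]
wrist_force: [1.1, 0.7, -2.0]
opening: 17.8
time: 15.57
position: [477.6, 54.1, 91.9]
eef_rot: [-0.008, 0.707, 0.008, 0.707]
wrist_force: [0.4, 0.3, -2.3]
opening: 17.8
t15.57 pos [477.6  54.1  91.9] F [ 0.4  0.3 -2.3] M [ 0.05 -0.07 -0.03] op 17.8
x [-0.  0. -1.] y [-0.022  1.     0.   ] z [ 1.     0.022 -0.   ]
t15.67 pos [477.7  54.2  92. ] F [-0.6  0.1 -2.5] M [ 0.01 -0.02  0.02] op 17.8
x [ 0.  0. -1.] y [-0.022  1.     0.   ] z [1.    0.022 0.   ]
```

View pics/s14.png

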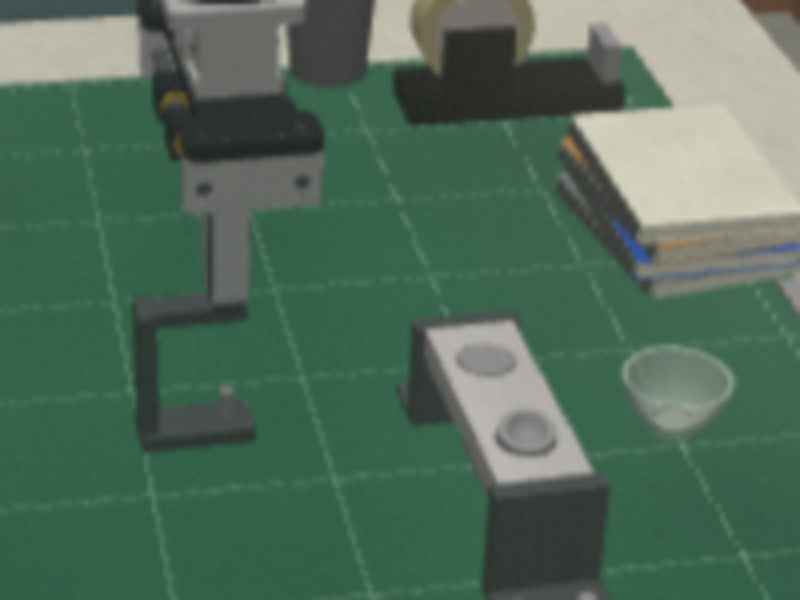

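View pics/t14.png

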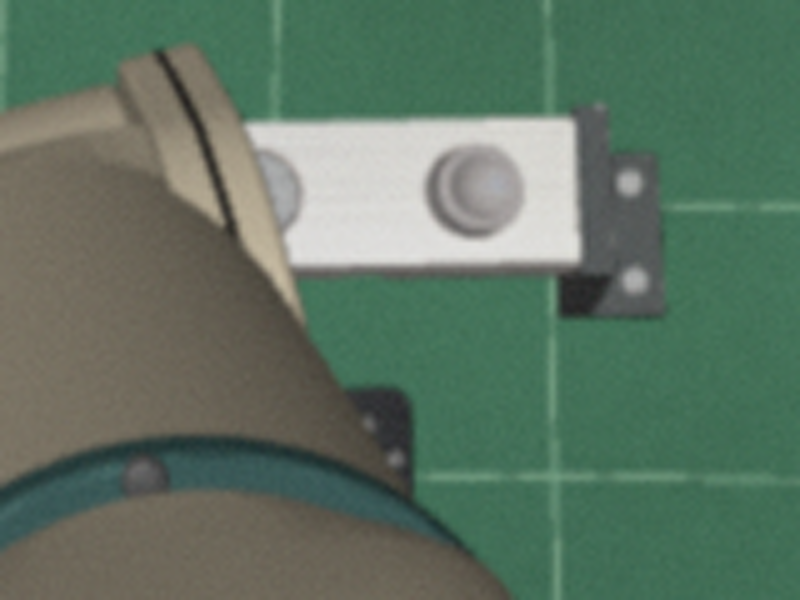

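```bash
python3 -m handwheel '[1,0.05,0,0,0, 1,0.1,0,0,0, 1,0.14,0,0,0, 1,0.16,0,0,0, 1,0.16,0,0,0, 1,0.16,0,0,0, 1,0.16,0,0,0, 1,0.16,0,0,0, 1,0.16,0,0,0, 1,0.16,0,0,0]' 58
python3 - <<'E'
from h import *
st(); ct=crop("top","t15.png",345,385,190,225,16); c=crop("side","s15.png",335,390,260,310,12)
E
```

```text
time: 16.5
position: [477.7, 54.1, 90.4]
eef_rot: [-0.008, 0.707, 0.008, 0.707]
wrist_force: [-0.3, 1.0, -2.0]
opening: 17.3
t16.50 pos [477.7  54.1  90.4] F [-0.3  1.  -2. ] M [ 0.05 -0.04  0.  ] op 17.3
x [ 0.  0. -1.] y [-0.022  1.     0.   ] z [1.    0.022 0.   ]
```

View pics/t15.png

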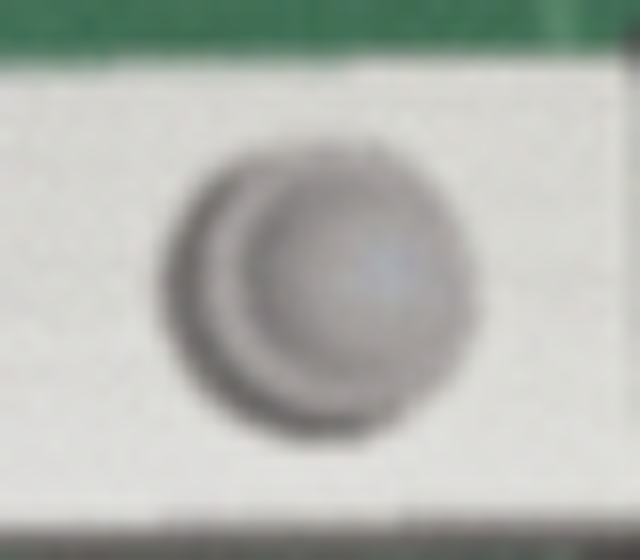

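View pics/s15.png

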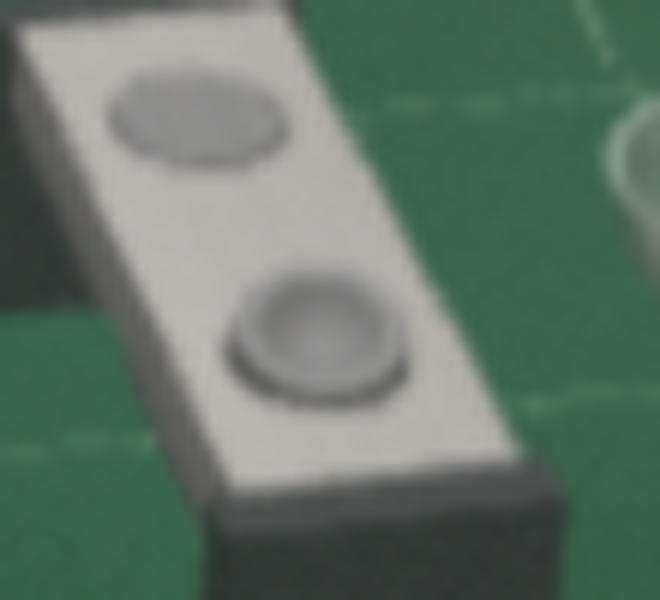

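```bash
python3 -m handwheel '[1,0.04,0,0,0, 0.7,0.04,0,0,0, 0.4,0.04,0,0,0, 0.4,0.04,0,0,0, 0.4,0.04,0,0,0, 0.4,0.04,0,0,0, 0.4,0.04,0,0,0, 0.4,-1,0,0,0, 0.4,-3,0,0,0, 0.4,-6,0,0,0]' 30
python3 - <<'E'
from h import *
s,R=st(); c=imaging.camera("side"); cv2.imwrite("pics/s16.png",cv2.resize(c["img"][150:330,230:430],None,fx=4,fy=3.3,interpolation=cv2.INTER_CUBIC))
print((R.T@(np.array([616,-66.5,150])-s["position"])/10).round(2))
E
```

```text
time: 17.43
position: [475.8, 53.9, 149.3]
eef_rot: [-0.008, 0.709, 0.008, 0.705]
wrist_force: [0.7, -0.5, 0.4]
opening: 56.4
t17.43 pos [475.8  53.9 149.3] F [ 0.7 -0.5  0.4] M [ 0.02 -0.01 -0.05] op 56.4
x [-0.005 -0.001 -1.   ] y [-0.022  1.    -0.001] z [ 1.     0.022 -0.005]
[ -0.13 -12.35  13.74]
```

View pics/s16.png

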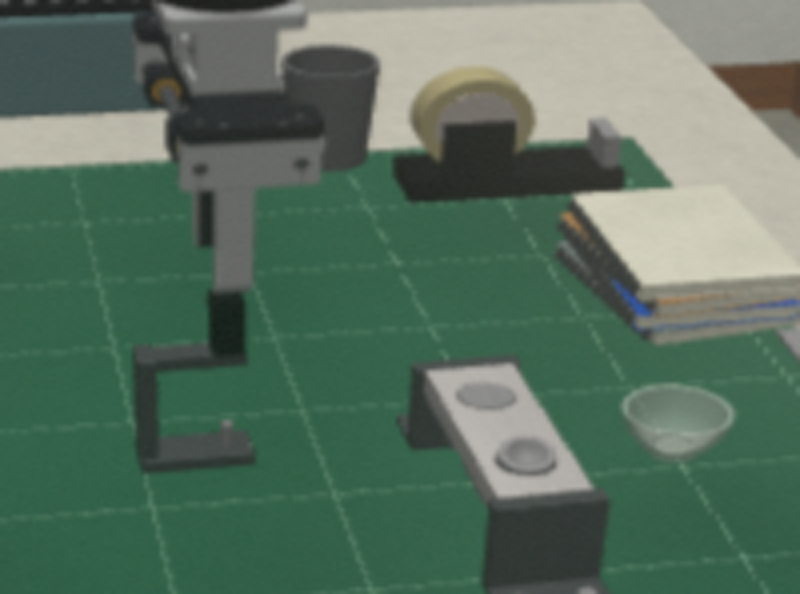

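```bash
python3 -m handwheel '[0.4,-0.5,0,0.5,0, 0.4,-0.5,-1.5,2,0, 0.4,-0.5,-3.5,4,0, 0.4,-0.5,-6,6.5,0, 0.4,-0.5,-8.5,9.5,0, 0.4,-0.2,-10.5,12,0, 0.4,0,-12,13.2,0, 0.4,0,-12.35,13.74,0, 0.4,0,-12.35,13.74,0, 0.4,0,-12.35,13.74,0]' 30
python3 -m handwheel '[0.4,0,0,0,0, 0.4,0,0,0,0, 0.4,0,0,0,0, 0.4,0,0,0,0, 0.4,0,0,0,0, 0.4,0,0,0,0, 0.4,0,0,0,0, 0.4,0,0,0,0, 0.4,0,0,0,0, 0.4,0,0,0,0]' 30
python3 - <<'E'
from h import *
s,R=st(); c=imaging.camera("wrist"); cv2.imwrite("pics/w17.png",c["img"]); cv2.imwrite("pics/w17b.png",cv2.resize(c["img"][200:350,220:450],None,fx=3.4,fy=3.4,interpolation=cv2.INTER_CUBIC))
E
```

```text
time: 18.32
position: [616.7, -65.0, 149.6]
eef_rot: [-0.008, 0.708, 0.009, 0.706]
wrist_force: [0.0, -0.5, -0.1]
opening: 56.1
time: 19.15
position: [617.7, -66.3, 150.3]
eef_rot: [-0.008, 0.707, 0.008, 0.707]
wrist_force: [0.1, 0.1, -0.2]
opening: 56.1
t19.15 pos [617.7 -66.3 150.3] F [ 0.1  0.1 -0.2] M [ 0.02 -0.03  0.01] op 56.1
x [-0.  0. -1.] y [-0.022  1.     0.   ] z [ 1.     0.022 -0.   ]
```

View pics/w17b.png

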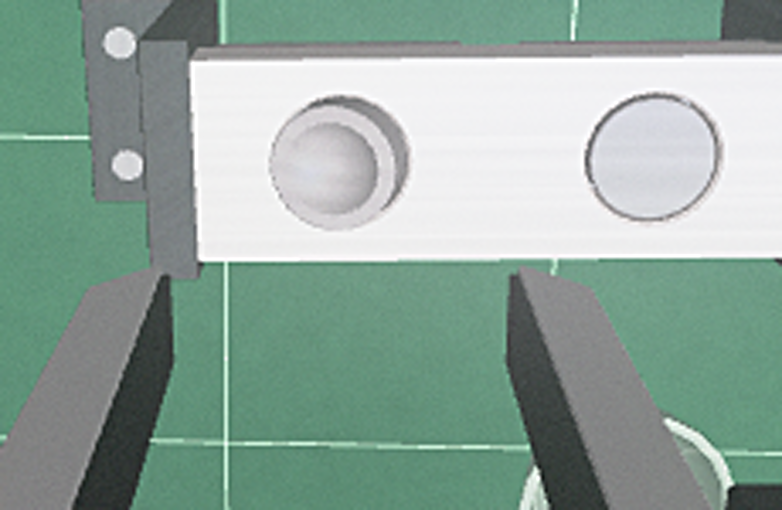

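Run:
```python
from h import *
s,R=st(); c=imaging.camera("wrist")
k=lambda x,y:(220+x/3.4,200+y/3.4)
rc=onz(c,*k(342,162),66); fl=onz(c,*k(653,158),66); dt=onz(c,*k(333,168),72)
print("recess",rc.round(1),"flat",fl.round(1),"dietop",dt.round(1), "dist",np.linalg.norm(fl-rc))
# bias check: tips of fingers midpoint in image vs projected TCP
print(proj(c,s["position"]), "tips mid crop", k((168+518)/2,272))
for sg in(1,-1): print(proj(c,s["position"]+R[:,1]*s["opening"]/2*sg))
print("delta to recess cm",(R.T@(rc-s["position"])/10).round(2),"die",(R.T@(dt-s["position"])/10).round(2))
```

```text
t19.20 pos [617.7 -66.4 150.3] F [ 0.6 -0.  -0. ] M [-0.03  0.05  0.04] op 56.1
x [-0.  0. -1.] y [-0.022  1.     0.   ] z [ 1.     0.022 -0.   ]
recess [618.  -65.2  66. ] flat [615.4   8.8  66. ] dietop [617.6 -67.4  72. ] dist 74.09793122472811
[319.08337196 290.32321217] tips mid crop (320.88235294117646, 280.0)
[367.98133123 290.31954699]
[270.1877431  290.32687719]
delta to recess cm [8.43 0.11 0.03] die [ 7.83 -0.1  -0.01]
```

```bash
python3 -m handwheel '[0.55,2,-0.14,-0.25,0, 0.55,4,-0.14,-0.25,0, 0.55,5.5,-0.14,-0.25,0, 0.55,6.5,-0.14,-0.25,0, 0.55,7.2,-0.14,-0.25,0, 0.55,7.7,-0.14,-0.25,0, 0.55,8.0,-0.14,-0.25,0, 0.55,8.1,-0.14,-0.25,0, 0.55,8.1,-0.14,-0.25,0, 0.55,8.1,-0.14,-0.25,0]' 40
python3 - <<'E'
from h import *
s,R=st(); c=imaging.camera("side"); cv2.imwrite("pics/s18.png",cv2.resize(c["img"][230:320,300:420],None,fx=6,fy=6,interpolation=cv2.INTER_CUBIC))
c=imaging.camera("wrist"); cv2.imwrite("pics/w18.png",cv2.resize(c["img"][180:350,200:450],None,fx=3,fy=3,interpolation=cv2.INTER_CUBIC)); st()
E
```

```text
time: 20.08
position: [615.8, -67.8, 69.9]
eef_rot: [-0.008, 0.707, 0.008, 0.707]
wrist_force: [-0.5, 0.0, -0.4]
opening: 42.4
t20.08 pos [615.8 -67.8  69.9] F [-0.5  0.  -0.4] M [ 0.01 -0.02  0.01] op 42.4
x [ 0.001 -0.    -1.   ] y [-0.022  1.    -0.   ] z [1.    0.022 0.001]
t20.18 pos [615.7 -67.8  69.9] F [-0.2 -0.2 -0.3] M [ 0.03 -0.08  0.03] op 42.0
x [ 0.001 -0.    -1.   ] y [-0.022  1.    -0.   ] z [1.    0.022 0.001]
```

View pics/s18.png

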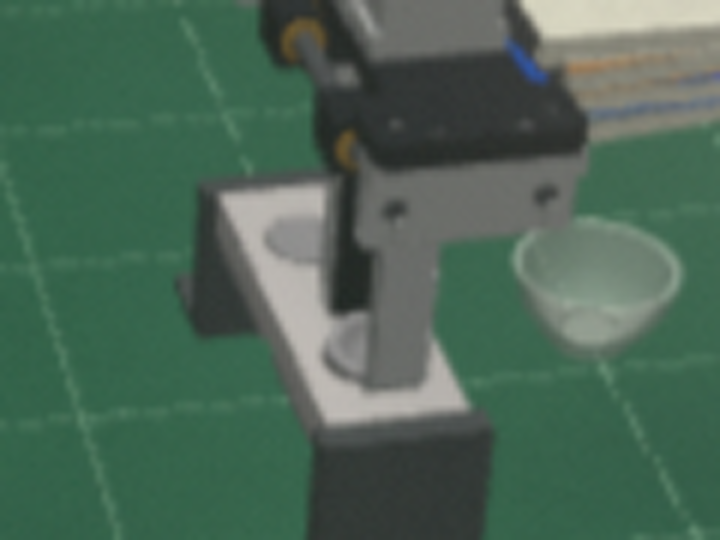

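View pics/w18.png

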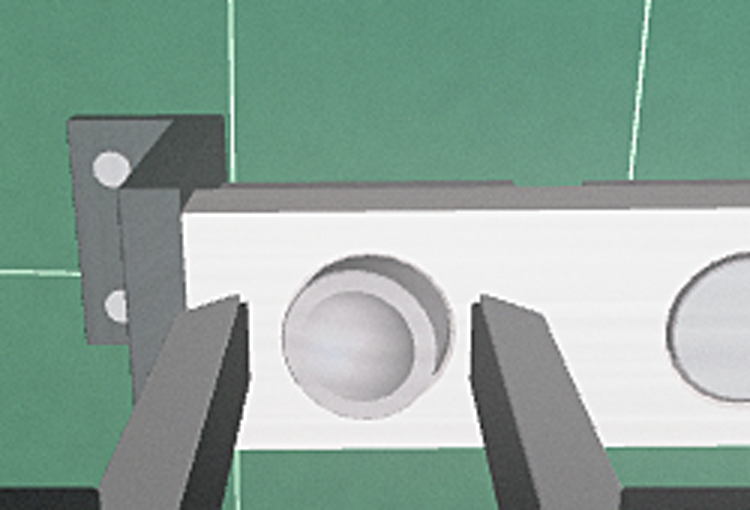

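```bash
python3 -m handwheel '[0.55,0.1,0,0,0, 0.55,0.2,0,0,0, 0.55,0.25,0,0,0, 0.55,0.27,0,0,0, 0.55,0.27,0,0,0, 0.55,0.27,0,0,0, 0.6,0.27,0,0,0, 0.65,0.27,0,0,0, 0.7,0.27,0,0,0, 0.75,0.27,0,0,0]' 40
python3 - <<'E'
from h import *
st()
E
```

```text
time: 21.02
position: [615.3, -67.2, 66.6]
eef_rot: [-0.008, 0.707, 0.008, 0.707]
wrist_force: [0.6, 1.7, -0.3]
opening: 28.6
t21.02 pos [615.3 -67.2  66.6] F [ 0.6  1.7 -0.3] M [ 0.26 -0.02  0.02] op 28.6
x [-0.     0.001 -1.   ] y [-0.022  1.     0.001] z [ 1.     0.022 -0.   ]
```

```bash
python3 -m handwheel '[1,0,0,0,0, 1,0,0,0,0, 1,0,0,0,0, 1,0,0,0,0, 1,0,0,0,0, 1,0,0,0,0, 1,0,0,0,0, 1,0,0,0,0, 1,0,0,0,0, 1,0,0,0,0]' 45
python3 - <<'E'
from h import *
st()
c=imaging.camera("wrist"); cv2.imwrite("pics/w19.png",cv2.resize(c["img"][180:350,200:450],None,fx=3,fy=3,interpolation=cv2.INTER_CUBIC)); st()
E
```

```text
time: 21.85
position: [615.3, -67.4, 66.7]
eef_rot: [-0.008, 0.707, 0.008, 0.707]
wrist_force: [-0.4, 2.6, 0.3]
opening: 28.3
t21.85 pos [615.3 -67.4  66.7] F [-0.4  2.6  0.3] M [ 0.94 -0.02  0.02] op 28.3
x [ 0.  0. -1.] y [-0.022  1.     0.   ] z [1.    0.022 0.   ]
t21.90 pos [615.3 -67.3  66.6] F [-0.5  3.3  0.3] M [0.89 0.02 0.01] op 28.5
x [-0.  0. -1.] y [-0.022  1.     0.   ] z [ 1.     0.022 -0.   ]
```

View pics/w19.png

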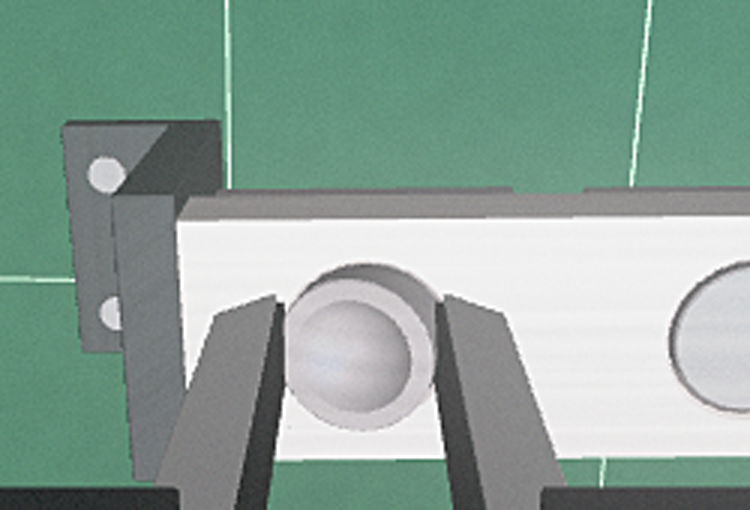

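```bash
python3 -m handwheel '[1,-0.05,0,0,0, 1,-0.1,0,0,0, 1,-0.15,0,0,0, 1,-0.2,0,0,0, 1,-0.25,0,0,0, 1,-0.3,0,0,0, 1,-0.3,0,0,0, 1,-0.3,0,0,0, 1,-0.3,0,0,0, 1,-0.3,0,0,0]' 55
python3 - <<'E'
from h import *
st()
c=imaging.camera("wrist"); cv2.imwrite("pics/w20.png",cv2.resize(c["img"][180:350,200:450],None,fx=3,fy=3,interpolation=cv2.INTER_CUBIC)); st()
E
```

```text
time: 22.73
position: [615.2, -68.0, 69.8]
eef_rot: [-0.008, 0.707, 0.008, 0.707]
wrist_force: [-1.7, 1.7, 0.2]
opening: 28.1
t22.73 pos [615.2 -68.   69.8] F [-1.7  1.7  0.2] M [ 0.58  0.12 -0.03] op 28.1
x [-0. -0. -1.] y [-0.022  1.    -0.   ] z [ 1.     0.022 -0.   ]
t22.78 pos [615.2 -68.   69.8] F [-0.7  2.4  1.3] M [ 0.58  0.16 -0.  ] op 28.3
x [-0. -0. -1.] y [-0.022  1.    -0.   ] z [ 1.     0.022 -0.   ]
```

View pics/w20.png

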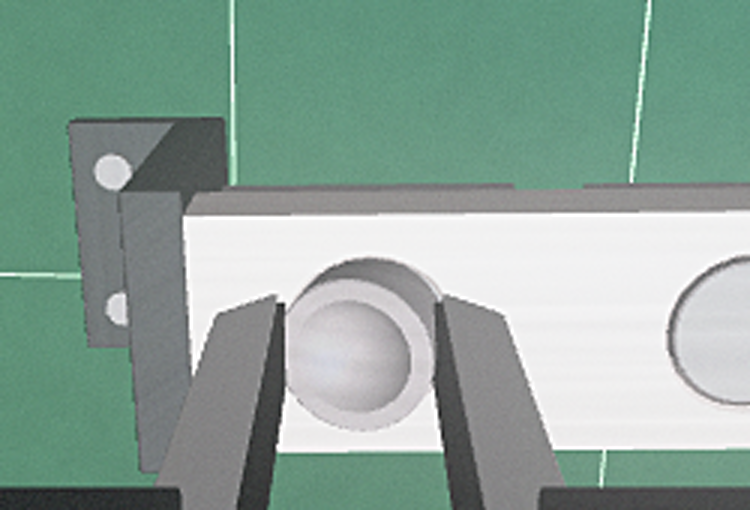

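```bash
python3 -m handwheel '[1,-0.1,0,0,0, 1,-0.2,0,0,0, 1,-0.3,0,0,0, 1,-0.4,0,0,0, 1,-0.5,0,0,0, 1,-0.6,0,0,0, 1,-0.7,0,0,0, 1,-0.8,0,0,0, 1,-0.9,0,0,0, 1,-1.0,0,0,0]' 55
python3 -m handwheel '[1,-0.2,0,0,0, 1,-0.5,0,0,0, 1,-1,0,0,0, 1,-1.5,0,0,0, 1,-2,0,0,0, 1,-2.5,0,0,0, 1,-3,0,0,0, 1,-3,0,0,0, 1,-3,0,0,0, 1,-3,0,0,0]' 55
python3 - <<'E'
from h import *
st()
c=imaging.camera("wrist"); cv2.imwrite("pics/w21.png",cv2.resize(c["img"][180:350,200:450],None,fx=3,fy=3,interpolation=cv2.INTER_CUBIC)); 
c=imaging.camera("side"); cv2.imwrite("pics/s21.png",cv2.resize(c["img"][230:320,300:420],None,fx=6,fy=6,interpolation=cv2.INTER_CUBIC))
E
```

```text
time: 23.62
position: [615.3, -67.8, 79.8]
eef_rot: [-0.008, 0.707, 0.008, 0.707]
wrist_force: [-0.2, -0.2, -0.8]
opening: 28.1
time: 24.45
position: [615.1, -67.7, 109.6]
eef_rot: [-0.008, 0.707, 0.008, 0.707]
wrist_force: [-0.8, -0.2, -0.3]
opening: 28.0
t24.45 pos [615.1 -67.7 109.6] F [-0.8 -0.2 -0.3] M [ 0.07 -0.01  0.01] op 28.0
x [-0.  0. -1.] y [-0.022  1.     0.   ] z [ 1.     0.022 -0.   ]
```

View pics/w21.png

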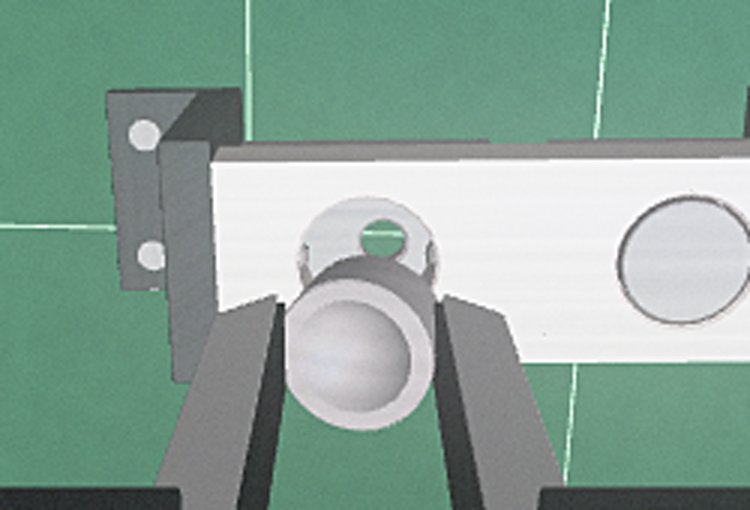

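View pics/s21.png

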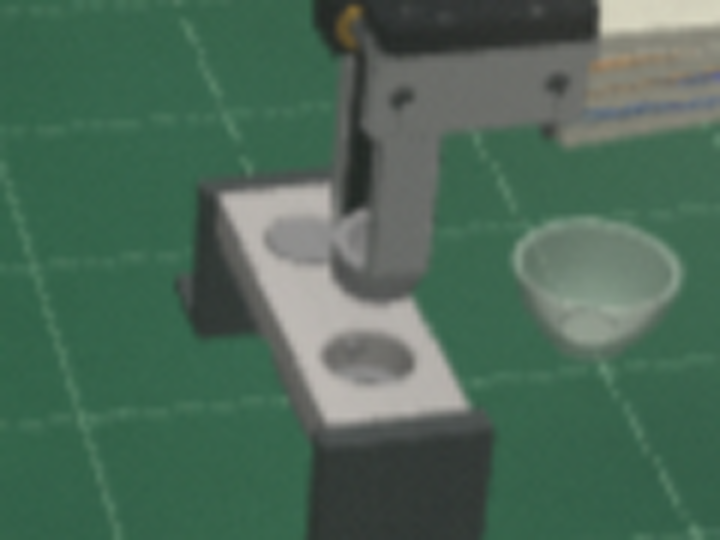

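```bash
python3 -m handwheel '[1,0,-0.8,-0.6,0, 1,0,-2.5,-1.8,0.02, 1,0,-5,-3.6,0.04, 1,0,-7.5,-5.5,0.06, 1,0,-10,-7.3,0.075, 1,0,-12.5,-9.1,0.075, 1,1,-14.4,-10.5,0.075, 1,2,-15.2,-11.1,0.075, 1,3,-15.42,-11.25,0.075, 1,3,-15.42,-11.25,0.075]' 55
python3 -m handwheel '[1,0,0,0,0, 1,0,0,0,0, 1,0,0,0,0, 1,0,0,0,0, 1,0,0,0,0, 1,0,0,0,0, 1,0,0,0,0, 1,0,0,0,0, 1,0,0,0,0, 1,0,0,0,0]' 55
python3 - <<'E'
from h import *
st()
c=imaging.camera("wrist"); cv2.imwrite("pics/w22.png",cv2.resize(c["img"][150:350,180:450],None,fx=2.9,fy=2.9,interpolation=cv2.INTER_CUBIC)); 
c=imaging.camera("side"); cv2.imwrite("pics/s22.png",cv2.resize(c["img"][290:450,270:400],None,fx=4,fy=3.7,interpolation=cv2.INTER_CUBIC))
E
```

```text
time: 25.38
position: [504.1, -225.0, 77.9]
eef_rot: [0.02, 0.708, -0.019, 0.706]
wrist_force: [-0.5, 0.1, -0.8]
opening: 28.2
time: 26.22
position: [506.2, -224.4, 79.7]
eef_rot: [0.019, 0.707, -0.019, 0.707]
wrist_force: [-0.5, -0.5, -1.9]
opening: 27.8
t26.22 pos [ 506.2 -224.4   79.7] F [-0.5 -0.5 -1.9] M [-0.04 -0.05  0.05] op 27.8
x [-0. -0. -1.] y [ 0.053  0.999 -0.   ] z [ 0.999 -0.053 -0.   ]
```

View pics/w22.png

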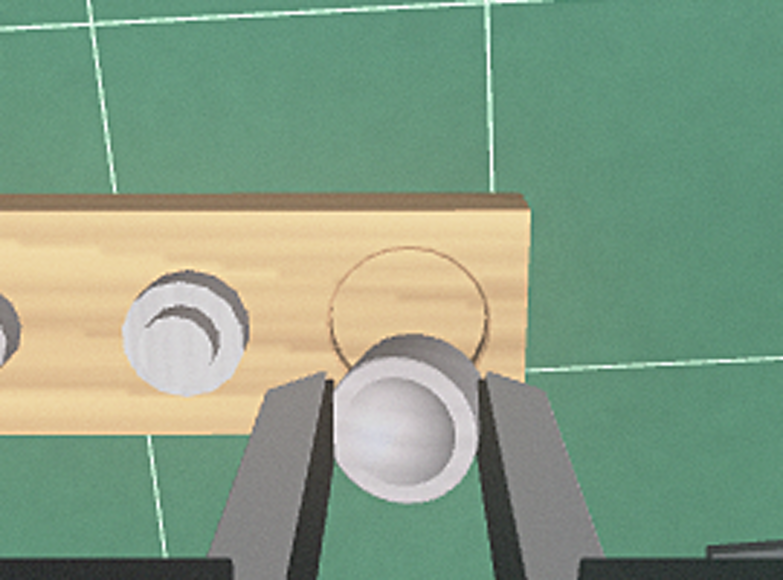

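View pics/s22.png

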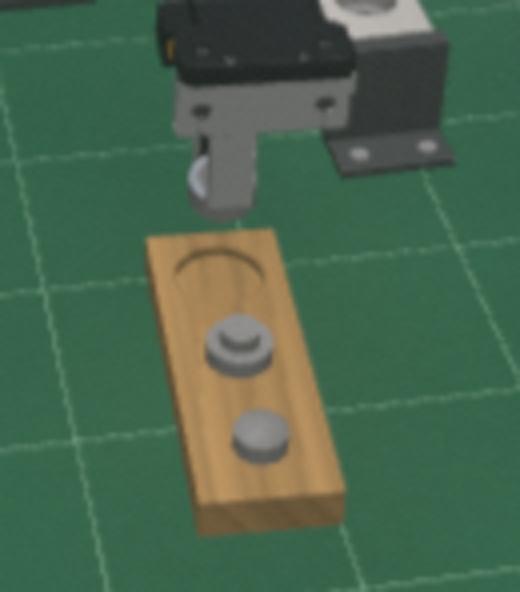

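Run:
```python
from h import *
s,R=st()
c=imaging.camera("wrist")
k=lambda x,y:(180+x/2.9,150+y/2.9)
d=onz(c,*k(406,430),s["position"][2]+5); p=onz(c,*k(409.5,320),22)
l=onz(c,*k(330,320),22);r=onz(c,*k(489,320),22);t=onz(c,*k(409,246),22)
print("die",d.round(1),"pocket",p.round(1),"width",np.linalg.norm(l-r).round(1),"top->c",np.linalg.norm(t-p).round(1))
print("delta cm",(R.T@(p-d)/10).round(2))
```

```text
t26.32 pos [ 506.2 -224.4   79.6] F [-0.4 -0.5 -0.9] M [ 0.01 -0.02  0.04] op 28.6
x [-0.  0. -1.] y [0.053 0.999 0.   ] z [ 0.999 -0.053 -0.   ]
die [ 508.8 -224.    84.6] pocket [ 508.1 -223.    22. ] width 40.4 top->c 19.5
delta cm [ 6.26  0.1  -0.07]
```

```bash
python3 -m handwheel '[1,0.8,0.05,-0.1,0, 1,1.6,0.07,-0.3,0, 1,2.4,0.07,-0.3,0, 1,3.1,0.07,-0.3,0, 1,3.7,0.07,-0.3,0, 1,4.2,0.07,-0.3,0, 1,4.5,0.07,-0.3,0, 1,4.6,0.07,-0.3,0, 1,4.6,0.07,-0.3,0, 1,4.6,0.07,-0.3,0]' 55
python3 - <<'E'
from h import *
st()
c=imaging.camera("wrist"); cv2.imwrite("pics/w23.png",cv2.resize(c["img"][150:350,180:450],None,fx=2.9,fy=2.9,interpolation=cv2.INTER_CUBIC)); 
c=imaging.camera("side"); cv2.imwrite("pics/s23.png",cv2.resize(c["img"][290:450,270:400],None,fx=4,fy=3.7,interpolation=cv2.INTER_CUBIC))
E
```

```text
time: 27.2
position: [503.5, -223.6, 33.8]
eef_rot: [0.019, 0.707, -0.019, 0.707]
wrist_force: [0.4, 0.0, -1.1]
opening: 27.9
t27.20 pos [ 503.5 -223.6   33.8] F [ 0.4  0.  -1.1] M [-0.    0.05  0.  ] op 27.9
x [ 0. -0. -1.] y [ 0.053  0.999 -0.   ] z [ 0.999 -0.053  0.   ]
```

View pics/w23.png

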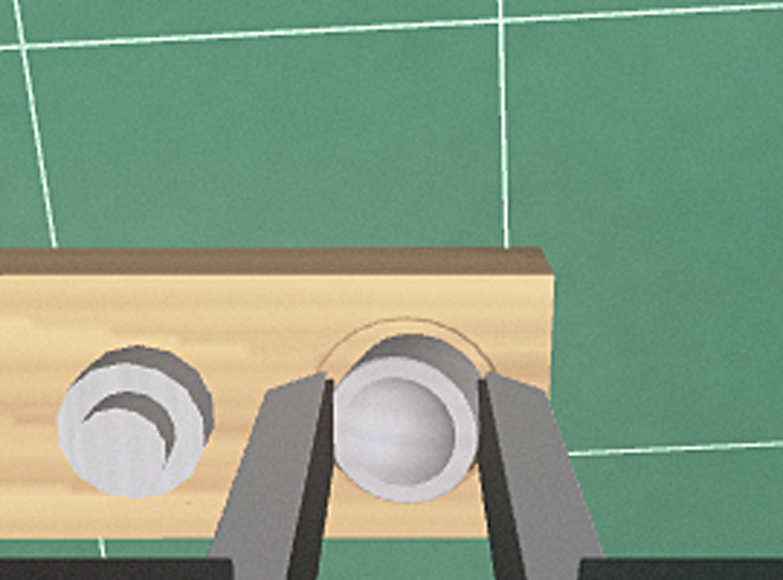

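View pics/s23.png

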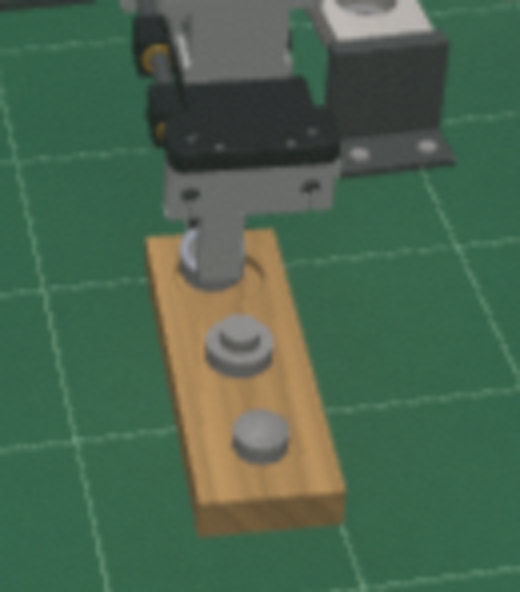

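```bash
python3 -m handwheel '[1,0,0,0.1,0, 1,0,0,0.2,0, 1,0.1,0,0.2,0, 1,0.2,0,0.2,0, 1,0.3,0,0.2,0, 1,0.35,0,0.2,0, 1,0.4,0,0.2,0, 1,0.4,0,0.2,0, 1,0.4,0,0.2,0, 1,0.4,0,0.2,0]' 55
python3 -c "
from h import *
st()"
```

```text
time: 28.13
position: [505.3, -223.7, 29.7]
eef_rot: [0.019, 0.707, -0.019, 0.707]
wrist_force: [0.2, -0.3, -1.6]
opening: 28.3
t28.13 pos [ 505.3 -223.7   29.7] F [ 0.2 -0.3 -1.6] M [ 0.01  0.04 -0.05] op 28.3
x [ 0.  0. -1.] y [0.053 0.999 0.   ] z [ 0.999 -0.053  0.   ]
```

```bash
python3 -m handwheel '[1,0.05,0,0,0, 1,0.1,0,0,0, 1,0.15,0,0,0, 1,0.2,0,0,0, 1,0.2,0,0,0, 1,0.2,0,0,0, 1,0.2,0,0,0, 1,0.2,0,0,0, 1,0.2,0,0,0, 1,0.2,0,0,0]' 55
python3 -c "
from h import *
st()"
```

```text
time: 28.97
position: [505.5, -223.7, 28.0]
eef_rot: [0.019, 0.707, -0.019, 0.707]
wrist_force: [0.2, -1.0, 5.3]
opening: 28.3
t28.97 pos [ 505.5 -223.7   28. ] F [ 0.2 -1.   5.3] M [ 0.16  0.14 -0.02] op 28.3
x [ 0. -0. -1.] y [ 0.053  0.999 -0.   ] z [ 0.999 -0.053  0.   ]
```

Run:
```python
from h import *
c=imaging.camera("wrist"); cv2.imwrite("pics/w24.png",cv2.resize(c["img"][150:350,180:450],None,fx=2.9,fy=2.9,interpolation=cv2.INTER_CUBIC)); 
c=imaging.camera("side"); cv2.imwrite("pics/s24.png",cv2.resize(c["img"][335:385,295:355],None,fx=11,fy=11,interpolation=cv2.INTER_CUBIC))
```

```text
(no output)
```

View pics/w24.png

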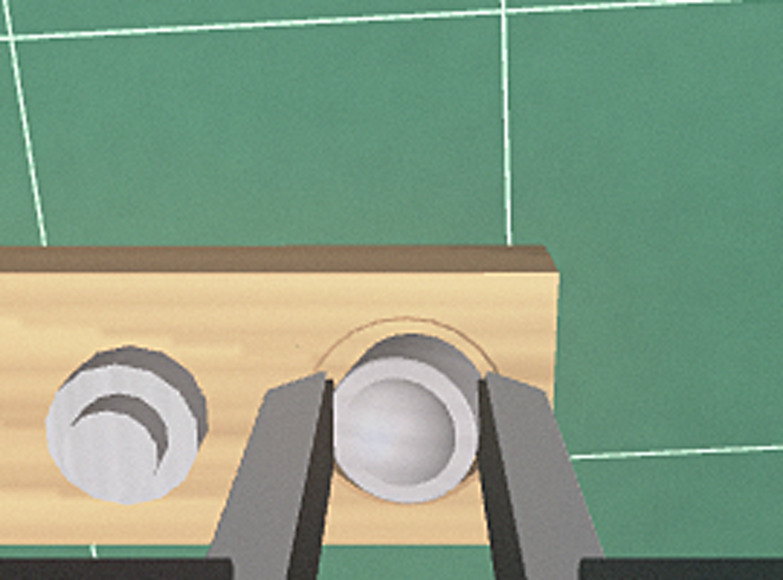

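View pics/s24.png

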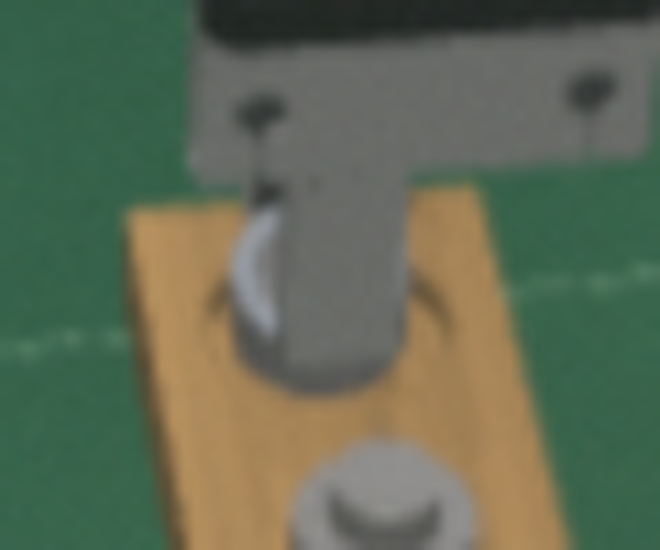

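```bash
python3 -m handwheel '[0.69,0,0,0,0, 0.67,0,0,0,0, 0.65,0,0,0,0, 0.63,0,0,0,0, 0.6,0,0,0,0, 0.58,0,0,0,0, 0.58,0,0,0,0, 0.58,0,0,0,0, 0.58,0,0,0,0, 0.58,0,0,0,0]' 20
python3 - <<'E'
from h import *
st()
c=imaging.camera("wrist"); cv2.imwrite("pics/w25.png",cv2.resize(c["img"][150:350,180:450],None,fx=2.9,fy=2.9,interpolation=cv2.INTER_CUBIC)); 
c=imaging.camera("side"); cv2.imwrite("pics/s25.png",cv2.resize(c["img"][335:385,295:355],None,fx=11,fy=11,interpolation=cv2.INTER_CUBIC))
E
```

```text
time: 29.9
position: [505.2, -223.7, 27.6]
eef_rot: [0.019, 0.707, -0.019, 0.707]
wrist_force: [0.1, -0.4, 0.2]
opening: 39.4
t29.90 pos [ 505.2 -223.7   27.6] F [ 0.1 -0.4  0.2] M [ 0.    0.04 -0.03] op 39.4
x [-0.  0. -1.] y [0.053 0.999 0.   ] z [ 0.999 -0.053 -0.   ]
```

View pics/w25.png

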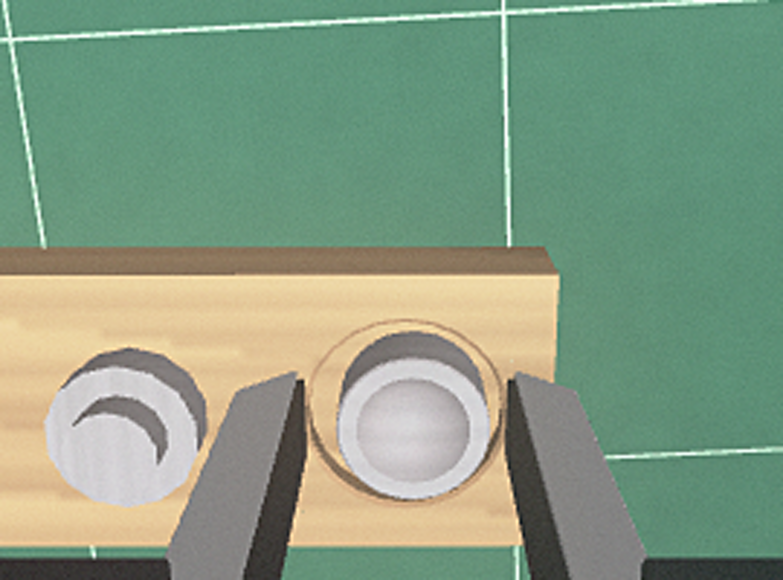

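View pics/s25.png

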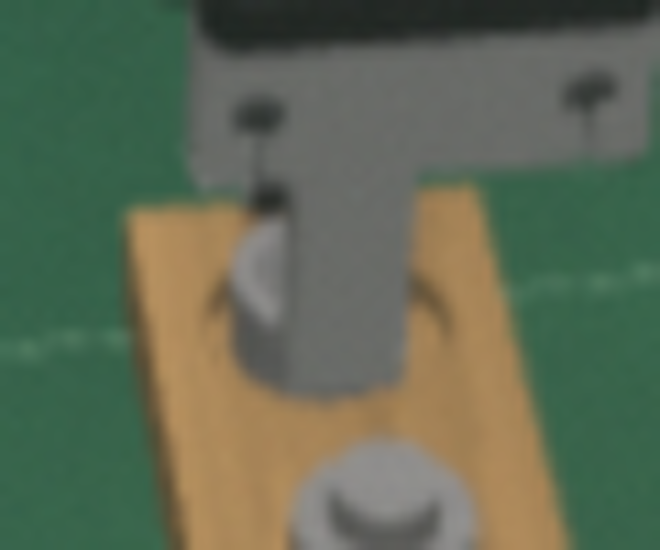

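```bash
python3 -m handwheel '[0.58,-0.5,0,0,0, 0.58,-1.5,0,0,0, 0.58,-3,0,0,0, 0.5,-5,0,0,0, 0.4,-8,0,0,0, 0.4,-11,0,0,0, 0.4,-14,-0,-2,0, 0.4,-14,0,-5,0, 0.4,-14,0,-8,0, 0.4,-14,0,-8,0]' 20
python3 - <<'E'
from h import *
st()
c=imaging.camera("side"); cv2.imwrite("pics/s26.png",c["img"]); cv2.imwrite("pics/s26b.png",cv2.resize(c["img"][335:440,290:370],None,fx=7,fy=5.7,interpolation=cv2.INTER_CUBIC))
c=imaging.camera("top"); cv2.imwrite("pics/t26.png",c["img"]); st()
E
```

```text
time: 30.83
position: [418.7, -219.2, 168.7]
eef_rot: [0.02, 0.709, -0.02, 0.705]
wrist_force: [-0.7, 0.5, -0.4]
opening: 56.2
t30.83 pos [ 418.7 -219.2  168.7] F [-0.7  0.5 -0.4] M [ 0.08  0.1  -0.03] op 56.2
x [-0.005  0.    -1.   ] y [ 0.056  0.998 -0.   ] z [ 0.998 -0.056 -0.005]
t30.93 pos [ 424.9 -219.8  168.8] F [ 0.3 -1.1 -0.4] M [0.07 0.01 0.  ] op 56.3
x [ 0.001 -0.001 -1.   ] y [ 0.054  0.999 -0.001] z [ 0.999 -0.054  0.001]
```

View pics/s26.png

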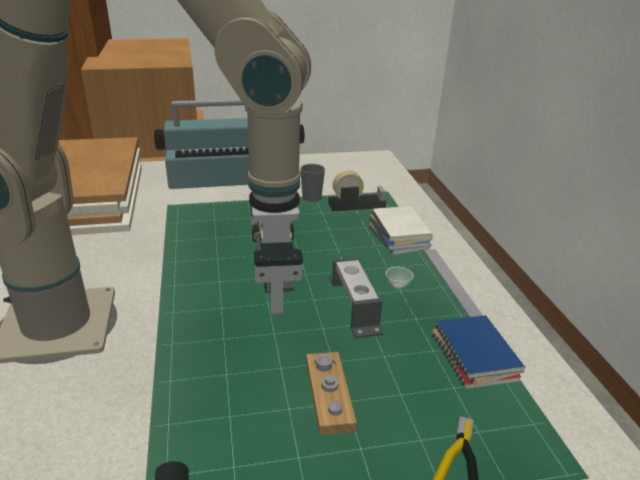

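View pics/s26b.png

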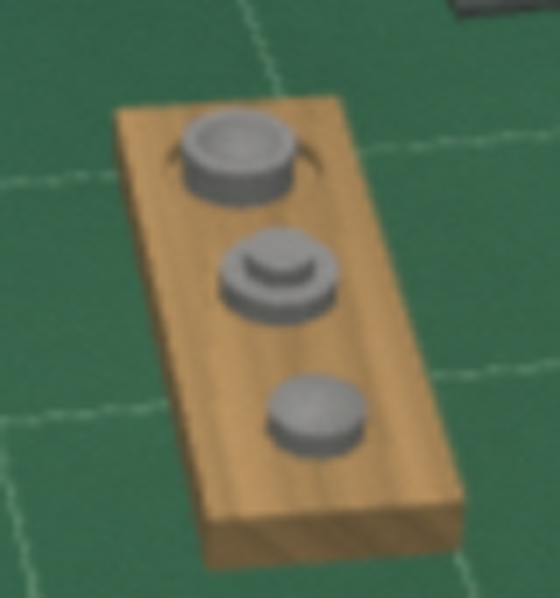

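View pics/t26.png

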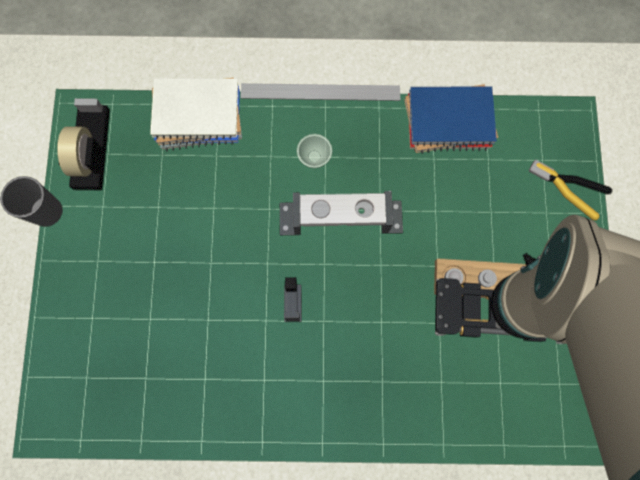

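```bash
python3 -m handwheel '[0.4,0,0,0,0, 0.4,0,0,0,0, 0.4,0,0,0,0, 0.4,0,0,0,0, 0.4,0,0,0,0, 0.4,0,0,0,0, 0.4,0,0,0,0, 0.4,0,0,0,0, 0.4,0,0,0,0, 0.4,0,0,0,0]' 20
python3 - <<'E'
from h import *
st()
c=imaging.camera("wrist"); cv2.imwrite("pics/w27.png",c["img"]); 
ct=crop("top","t27.png",420,500,250,310,9); cs=imaging.camera("side")
print(tri([ct,cs],[(455,274.5),(290+240/7,335+143/5.7)]).round(1))
cv2.imwrite("pics/s27.png",cv2.resize(cs["img"][180:330,230:400],None,fx=4,fy=4,interpolation=cv2.INTER_CUBIC))
E
```

```text
time: 31.77
position: [425.4, -219.4, 167.7]
eef_rot: [0.019, 0.707, -0.019, 0.707]
wrist_force: [0.2, 0.2, -0.2]
opening: 56.5
t31.77 pos [ 425.4 -219.4  167.7] F [ 0.2  0.2 -0.2] M [ 0.06 -0.06  0.01] op 56.5
x [-0.  0. -1.] y [0.053 0.999 0.   ] z [ 0.999 -0.053 -0.   ]
[ 507.5 -224.3   31.2]
```

View pics/w27.png

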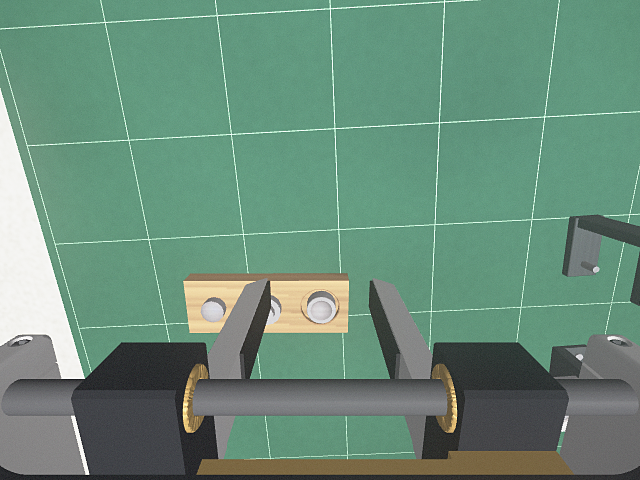

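View pics/t27.png

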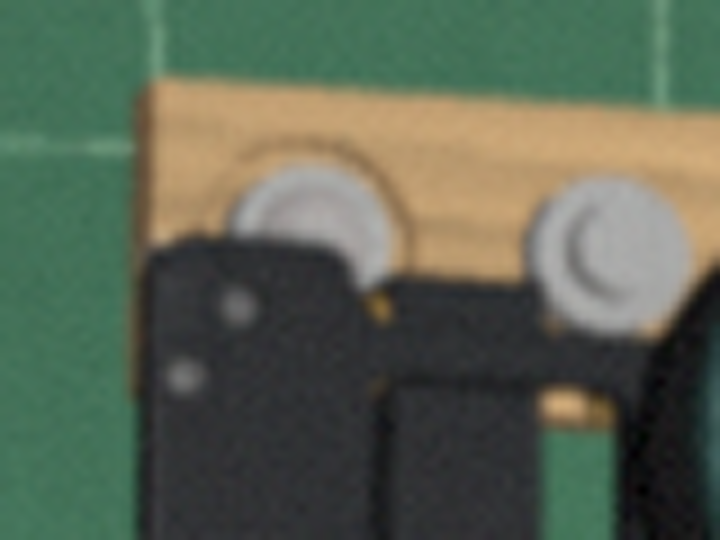

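View pics/s27.png

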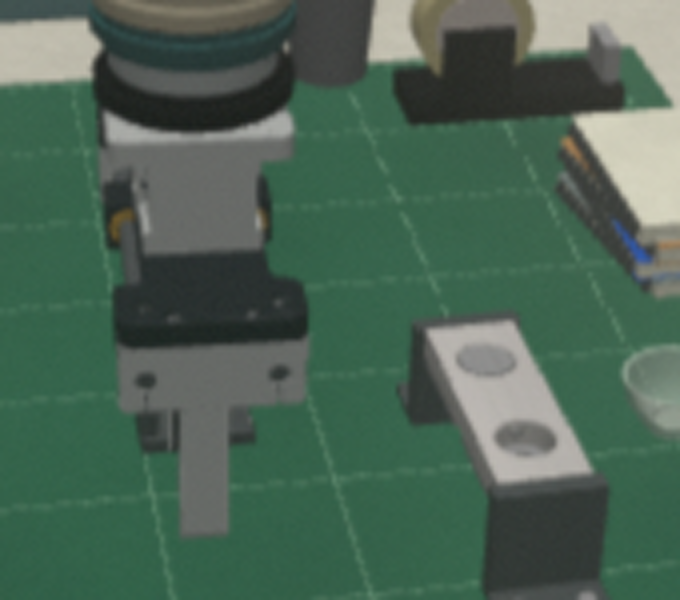

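```bash
python3 -c "
from cell import workorder
print(workorder.finish_job())"
```

```text
the job is handed in; nothing more can be done
None
```

I poked the dished die up out of the right recess, stood the tool back on the table and set the die in the empty place of the rack. I handed the job in at about 32 s.

- **Poke:** the first try, 4 mm towards +y, found the access hole without touching the strip. The wrist force, which includes the tool's weight of about 2.5 N, read at most 15 N. That was when the foot's top met the strip, at the full 12 mm lift.
- **Die in the recess:** the off-centre pin tilted the die. When I lowered the tool, the die sank back to about 6 mm proud and tilted about 8°, so the plungers did not hold it level at 10 mm. Gripping it across the plungers straightened it that way, and it came out with little force.
- **Tool:** it stands upright at about (478, 54) mm, well clear of the plate. The pictures showed it standing after release and again at the end.
- **Die in the rack:** it was tilted about 14° in the jaws when it touched the pocket floor, and it dropped flat when released. The last pictures show it dish up and level inside the pocket. Its top measured 31.2 mm above the table; 32 mm is expected when fully down, and the difference is within the cameras' error.
- **Everything else:** the flat die is still flush in its recess, the other things look unmoved, and the open gripper is clear of everything.

The three cameras disagreed by up to about 5 mm in absolute position. I worked from relative measurements and contact instead.

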